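Unlock the chocolate mould and lay the tea board

ROBOT

A 6-joint arm with a two-finger parallel gripper is mounted at the origin on the work surface. World frame = base frame: x ahead of the robot, y to its left, z up, the work surface at z = 0. Lengths are in mm, angles in degrees, forces in N, time in s.
With the tool pointing down it reaches from about 300 to 850 mm from the base axis. Payload 4.2 kg.
Tool frame: the origin (TCP) lies between the finger pads; the fingertips stand 22 mm ahead of it and the grasp point (between the pads) lies 3 mm ahead of it (env.finger_overhang is the distance from the TCP to the fingertips, in mm); z points along the fingers, y is the line along which they close (so a half turn about z gives the same grasp; the last joint's range is limited). The gripper opens to 91 mm and grips with 3 to 60 N. Pads are 32 mm wide; open, the fingers measure 118 mm over their backs; the gripper's body (76 mm by 178 mm) begins 60 mm behind the grasp point.
Start: joints at [-74.886, 18.312, 89.639, -0, 72.044, -1.146], TCP at [161.006, -552.015, 215.876] pointing down, gripper open.
Joint ranges: [-177.97, 177.97], [-48.28, 115.42], [12.27, 149.76], [-77.06, 257.06], [2.81, 150.46], [-146.56, 146.56]. Speed limits (degrees/s): [147.25, 147.25, 180, 180, 180, 180].

INTERFACE

Orientations are given as [roll, pitch, yaw] about the fixed x, y, z axes, in that order (R = Rz(yaw) Ry(pitch) Rx(roll)).
In Python, from workcell import state, cams, ticket, look_for, outline_of, env gives the robot as it stands.
- The arm moves only by the tool servo_tool, never from a script. Its argument "steps" is a list of rows, each a list of 3 entries, a list of its own where there are three numbers: the closure in counts, from 0 (fully open) to 255 (shut), then the shift along the tool's x, y, z in mm, then the turn, a rotation vector about the tool's x, y, z in rad. A call has exactly 10 rows; each row shifts and turns the commanded pose from where the row before left it, along the tool's axes as they then stand; what a row does not reach is not made up. A row lasts 1/10 s, in which the tool goes at most 50 mm and 8.59 degrees, less where a joint would pass 70% of its speed; a pose out of reach is approached as far as the arm can. A call with a gripper value outside its range is refused whole. The fingers move at their own pace and stop on an object; "squeeze" is the grip in N (left out, the last holds). Time passes only in rows, so rows that do not move let the fingers close, or fill a call up. It gives the time, the measured TCP pose, the force, the opening and the grip force at its end, in the units of the state.
- state(): the state, without advancing time (a new reading comes with each control period).
- cams.grab_frame(name): name is "scene" or "top" or "wrist"; returns a dict with "color" (480x640x3 uint8, red, green, blue), "z_map" (480x640 float32, mm along the optical axis (not along the pixel's ray), 0 where there is no reading), "fovy" (degrees; the focal length in pixels is half the picture's height over the tangent of half this angle, whatever the lens; pixels are square), "cx", "cy" (the principal point, pixels), "k1" (the pictures are not rectified: a ray, as slopes to the right and down, at radius r is drawn at 1 + k1 r^2 times it, then the intrinsics apply), "eye" and "rotation" of the camera in the world; the wrist camera has in their place "tool_from_camera" (4x4, takes a point from camera to tool coordinates, whose origin is the TCP and whose axes are the flange's). Camera axes: x right, y up, looking along -z (the intrinsics and any distortion apply to the point x, -y, -z); pixel columns grow to the right and rows downward; lengths in mm; the calibration is good to about 2 mm. A picture is of the moment at which its call begins: read the wrist's pose just before it.
- ticket.job_done(): hands the job in; it is judged then, once.
Trained networks look in a picture, given as the dict that the camera call returned (one of the last four; its "shot" number tells which), for a name from the list of things; names that differ only in an ending like _2 or _b are one class to them, and where a whole thing is asked for, a point or a joint stands for the part that bears it (a point fixed in the world has none). Each returns a list of dicts, best first, with "confidence" (0 to 1); they miss things now and then, are a little off and sometimes report something else, mostly with a low value. They report only what shows in the picture. A call takes as long as a camera call. They do not tell look-alikes from the thing itself.
- look_for(picture, thing): "at" ([column, row] in pixels, amid what is visible of it).
- outline_of(picture, thing): "pixels" (480x640 bool, what is visible of it) and "at" ([column, row] in pixels, amid what is visible of it).
The state is a dict: "time_s": time; "qpos": joint angles; "qvel": joint speeds; "effort": joint torques, N m; "ee_pos": TCP position; "ee_rot": TCP orientation; "force": force on the tool from outside, world axes, zero at the start; "torque": the same for the moment, N m; "gripper_width": finger opening in mm; "gripper_force": force on a finger pad.
Only numpy, scipy, OpenCV 4.12 (cv2) and the standard library are available. Lean on these libraries where they do the work, as an engineer would, in place of code of your own. Each camera call takes 0.05 s, during which the arm holds its last target. There are 200 camera calls.

TASK

Squeeze the two red tabs on the mould's hub together and, keeping them squeezed, turn the keeper fully open; then lift out every chocolate in the mould and lay it flat on the serving board, centred in the drawn outline of its own shape and squared up with it. When the mould is empty, squeeze the tabs and turn the keeper back until it is fully home and both tabs have clicked out; the sugar shaker and the small honey pot must also stand upright on the board, each centred in the round outline of its own size. Leave the other things on the slab where they are.

Things in the scene. Friction and masses are not known exactly. Their poses are not given: they have to be found in the camera images.
- mould: round aluminium chocolate mould, 220 mm across, fixed; origin at the centre of its underside, z up. Its 8 mm base carries four raised open pockets (12 mm deep, walls 4 mm, rims 20 mm above the slab), centred 82 mm out along its +x (round), +y (square), -x (oblong), -y (cross-shaped), each 2 mm wider all round than its chocolate. The steel keeper pivots over its centre.
- keeper (a joint): angle (rad) of the steel keeper, a cross of four 86 x 10 mm arms, top 41 mm above the slab, stopped at both ends. 0: locked, an arm 3 mm over each chocolate holds it in; grows anticlockwise from above to 0.785: open, arms half-way between pockets. Its two red tabs lock it at both ends: it turns only while both are squeezed in by over 5 mm, then easily (0.06 N m).
- tab_a (a joint): how far (m) red tab A is pressed towards the hub's axis: 0 out, at most 0.008. A spring pushes it out with 2.4 N, rising to 7.2 N at full travel; released at either end of the keeper's turn it clicks out to 0 and locks; between the ends it stays in by 4.5 mm.
- tab_b (a joint): the same for red tab B, on the opposite side of the hub
- tab_a_face (a point): middle of the outer face of red tab A, a flat upright pad 26 mm wide and 26 mm high (44 to 70 mm above the slab), riding on the keeper midway between two arms. Its x points out from the hub's axis along the line through both tabs. The faces are 60 mm apart when out, 44 mm when fully squeezed.
- tab_b_face (a point): middle of the outer face of red tab B, opposite tab A; x points outwards. Midway between the two faces lies the pivot axis, 57 mm above the slab; the hub block between them is 66 mm above the slab at the top
- board: pale wooden serving board, 200 mm along its x, 270 mm along its y, 8 mm thick, fixed; origin at the centre of its underside. Six outlines are drawn on it in blue with cream inside.
- disc_mid (a point): round chocolate, 36 mm across, dark brown, 26 mm thick, 40 g; point at its very centre, z up as it stands in the pocket on the mould's +x side. In the pocket its local y lies along the rim of the mould (tangentially) and its upper 14 mm stand clear of the pocket; its centre is then 21 mm above the slab. May be absent in a run.
- mark_disc: outline for the round chocolate: a circle, drawn 3 to 6 mm outside the chocolate's own outline; origin at its centre on the board's top face (8 mm above the slab), z up. Which of the four outlines lies where on the board varies; two neighbours are about 90 mm apart.
- square_mid (a point): square chocolate, 34 x 34 mm, dark brown, 26 mm thick, 40 g; point at its very centre, z up as it stands in the pocket on the mould's +y side. In the pocket its local y lies along the rim of the mould (tangentially) and its upper 14 mm stand clear of the pocket; its centre is then 21 mm above the slab. May be absent in a run.
- mark_square: outline for the square chocolate: a square, drawn 3 to 6 mm outside the chocolate's own outline; origin at its centre on the board's top face (8 mm above the slab), z up. Which of the four outlines lies where on the board varies; two neighbours are about 90 mm apart.
- bar_mid (a point): oblong chocolate, 44 mm along its x by 26 mm along its y, dark brown, 26 mm thick, 40 g; point at its very centre, z up as it stands in the pocket on the mould's -x side. In the pocket its local y lies along the rim of the mould (tangentially) and its upper 14 mm stand clear of the pocket; its centre is then 21 mm above the slab. May be absent in a run.
- mark_bar: outline for the oblong chocolate: an oblong with its long side along x, drawn 3 to 6 mm outside the chocolate's own outline; origin at its centre on the board's top face (8 mm above the slab), z up. Which of the four outlines lies where on the board varies; two neighbours are about 90 mm apart.
- cross_mid (a point): cross-shaped chocolate (a plus sign), 40 mm long along its x and its y, arms 16 mm wide, dark brown, 26 mm thick, 40 g; point at its very centre, z up as it stands in the pocket on the mould's -y side. In the pocket its local y lies along the rim of the mould (tangentially) and its upper 14 mm stand clear of the pocket; its centre is then 21 mm above the slab. May be absent in a run.
- mark_cross: outline for the cross-shaped chocolate (a plus sign): a plus sign with its arms along x and y, drawn 3 to 6 mm outside the chocolate's own outline; origin at its centre on the board's top face (8 mm above the slab), z up. Which of the four outlines lies where on the board varies; two neighbours are about 90 mm apart.
- shaker_mid (a point): small squat sugar shaker, frosted glass with a steel cap closed on it, 54 mm across (cap 55 mm), 56 mm tall, about 0.2 kg; point on its axis half-way up, 28 mm above its underside, z up. Stands loose on the slab at the start.
- pot_mid (a point): small squat honey pot, honey-yellow glazed with a cork lid, 44 mm across, 44 mm tall (the glazed part 36 mm, the lid 38 mm across), about 0.12 kg; point on its axis half-way up, 22 mm above its underside, z up. Stands loose on the slab at the start.
- mark_pot: round outline for the honey pot, blue, 50 to 56 mm across; it and the shaker's outline lie side by side, 100 mm apart, at the board's +y end, in either order; origin at its centre on the board's top face
- mark_shaker: round outline for the sugar shaker, the largest of the three circles, blue, 60 to 66 mm across, cream inside; origin at its centre on the board's top face
- kettle: copper-toned kettle, 164 mm across, 176 mm tall with its handle, standing on a steel trivet 158 mm across, 12 mm tall; loose, a bystander to be left where it is; origin at the centre of its underside
- teapot: pale blue teapot, 136 mm across the body, 113 mm tall; loose, a bystander to be left where it is; origin at the centre of its underside
- mill: wooden pepper mill, 60 mm across, 174 mm tall; loose, a bystander to be left where it is; origin at the centre of its underside
- mug: cream mug, 72 mm across, 80 mm tall, handle on its +y side; loose, a bystander to be left where it is; origin at the centre of its underside
- jam: large amber jam jar, 64 mm across, 85 mm tall; loose, a bystander to be left where it is; origin at the centre of its underside
Things that resemble listed ones, but are neither listed nor needed, are in the scene too. What is shaped like the part that bears square_mid but orange or purple is not meant. What is shaped like the part that bears bar_mid but purple is not meant.

How it is judged:
By the outcome, as a careful person would: the job done as asked, in the order asked, and still so for the second after the job is handed in, with the robot touching nothing.
Of choc_disc, choc_square, choc_bar, choc_cross only 3 to 4 are there at a start; the rules pass over those that are not, and their reading is None.
At some moment in a run one of shaker, pot may be knocked a few centimetres aside while the robot is not near it.
Once in a run the grip may slacken for a moment while it holds something.
It also fails if it takes over 210 s, if anything falls off the work surface, if the arm or the gripper's body presses on something with over 40 N, if the wrist force passes 120 N, or if a joint passes its speed limit or range.

## Working session

There is one attempt and no reset: what is moved stays moved. The work goes in short steps, Python scripts to look and compute and a tool call to move; the robot and the scene stay as the last step left them, time stands still between calls to the robot, and variables do not carry over. Pictures are saved under pics/ and viewed, at most 14 in all, crops included, and the job is handed in when it is done.

Besides the shell and the picture viewer there is one more tool, called after "Request:" by a JSON object that holds its "api" and its "payload", one argument or row to a line. servo_tool: Moves the arm, as the interface text tells. Its arguments: {"type":"object","properties":{"steps":{"type":"array","items":{"type":"array"}},"squeeze":{"type":"number"}},"required":["steps"]}

```bash
ls; mkdir -p pics
cat > h.py <<'E'
import numpy as np, cv2
from scipy.spatial.transform import Rotation as Ro
from workcell import state, cams, ticket, look_for, outline_of, env
def cam(name):
    s=state(); p=cams.grab_frame(name); p['nm']=name
    if name=='wrist':
        T=np.eye(4); T[:3,:3]=Ro.from_euler('xyz',s['ee_rot'],degrees=True).as_matrix(); T[:3,3]=s['ee_pos']
        M=T@np.array(p['tool_from_camera']); p['E']=M[:3,3]; p['R']=M[:3,:3]
    else: p['E']=np.array(p['eye']); p['R']=np.array(p['rotation']).reshape(3,3)
    p['f']=240/np.tan(np.radians(p['fovy'])/2)
    return p
def rays(p,uv):
    uv=np.asarray(uv,float).reshape(-1,2); f=p['f']
    K=np.array([[f,0,p['cx']],[0,f,p['cy']],[0,0,1]])
    n=cv2.undistortPoints(uv.reshape(-1,1,2),K,np.array([p['k1'],0,0,0.])).reshape(-1,2)
    return np.c_[n[:,0],-n[:,1],-np.ones(len(n))]@p['R'].T
def onz(p,uv,z):
    d=rays(p,uv); return p['E']+d*((z-p['E'][2])/d[:,2])[:,None]
def deep(p,uv):
    uv=np.asarray(uv,float).reshape(-1,2); i=np.round(uv).astype(int)
    return p['E']+rays(p,uv)*p['z_map'][i[:,1],i[:,0]][:,None]
def save(p,n,im=None): cv2.imwrite(f'pics/{n}.png',cv2.cvtColor(p['color'] if im is None else im,cv2.COLOR_RGB2BGR))
E
cat > a.py <<'E'
from h import *
s=state(); print({k:np.round(v,2) for k,v in s.items()}); print(env.finger_overhang)
names="mould keeper tab_a_face board disc_mid square_mid bar_mid cross_mid shaker_mid pot_mid kettle teapot mill mug jam".split()
for c in ('top','scene'):
    p=cam(c); save(p,c+'0'); print(c,p['E'],p['f'],p['k1'])
    for n in names:
        for d in look_for(p,n)[:4]:
            if d['confidence']>.2: print(n,np.round(d['confidence'],2),np.round(d['at']),deep(p,d['at'])[0].round())
E
python3 a.py
```

```text
pics
{'time_s': np.float64(0.0), 'qpos': array([-74.89,  18.35,  89.71,   0.  ,  72.04,  -1.15]), 'qvel': array([-0.12,  0.04, -0.13, -0.02, -0.04, -0.04]), 'effort': array([  0.  , -41.25, -23.2 ,   0.07,   0.05,  -0.  ]), 'ee_pos': array([ 160.88, -551.52,  215.05]), 'ee_rot': array([-179.9 ,   -0.  ,   16.26]), 'force': array([-0.17,  0.53, -0.93]), 'torque': array([-0.04,  0.01,  0.01]), 'gripper_force': np.float64(0.0), 'gripper_width': np.float64(90.75)}
22.0Traceback (most recent call last):
  File "a.py", line 5, in <module>
    p=cam(c); save(p,c+'0'); print(c,p['E'],p['f'],p['k1'])
  File "h.py", line 9, in cam
    else: p['E']=np.array(p['eye']); p['R']=np.array(p['rotation']).reshape(3,3)
                                            ~~~~~~~~~~~~~~~~~~~~~~~~~~~~~~~^^^^^
ValueError: cannot reshape array of size 3 into shape (3,3)
```

```bash
sed -i "s/p\['R'\]=np.array(p\['rotation'\]).reshape(3,3)/p['R']=Ro.from_euler('xyz',p['rotation'],degrees=True).as_matrix()/" h.py; sed -i "s/p\['k1'\])$/p['k1'],p['rotation'])/" a.py; python3 a.py
```

```text
{'time_s': np.float64(0.05), 'qpos': array([-74.89,  18.35,  89.71,  -0.  ,  72.04,  -1.15]), 'qvel': array([-0.03,  0.  , -0.07,  0.1 ,  0.01,  0.03]), 'effort': array([ 0.000e+00, -4.137e+01, -2.328e+01,  7.000e-02,  4.000e-02,
       -0.000e+00]), 'ee_pos': array([ 160.84, -551.52,  215.07]), 'ee_rot': array([-179.9 ,    0.  ,   16.26]), 'force': array([ 0.83, -0.28,  0.37]), 'torque': array([-0.01, -0.02, -0.05]), 'gripper_force': np.float64(0.0), 'gripper_width': np.float64(91.55)}
22.0
top [ 323.11510009  -19.56424129 1195.05515633] 498.96956302432903 -0.09279746176148407 [  8.66098766  -0.49041341 -89.46564121]
mould 0.82 [235. 243.] [473. 159.  62.]
mould 0.47 [131. 163.] [642. 390. 128.]
mould 0.44 [441. 233.] [ 509. -331.    5.]
keeper 0.84 [234. 242.] [474. 163.  60.]
keeper 0.47 [398. 261.] [ 440. -224.    5.]
tab_a_face 0.5 [229. 226.] [ 323.  -20. 1195.]
tab_a_face 0.4 [441. 232.] [ 510. -330.    8.]
board 0.83 [406. 243.] [ 484. -243.    8.]
board 0.69 [263. 263.] [430.  97.  30.]
board 0.49 [233. 249.] [458. 162.  69.]
disc_mid 0.69 [253. 212.] [550. 122.  37.]
square
[... 1184 characters left out ...]
] [343. 377.  23.]
square_mid 0.54 [456. 237.] [278. 271.  19.]
bar_mid 0.86 [488. 227.] [209. 337.  21.]
bar_mid 0.68 [421. 272.] [434. 225.  31.]
cross_mid 0.58 [290. 311.] [665.  11.  55.]
cross_mid 0.57 [367. 261.] [451. 102.  31.]
cross_mid 0.44 [388. 282.] [515. 169.  60.]
shaker_mid 0.95 [290. 308.] [659.   7.  55.]
shaker_mid 0.63 [413. 310.] [547. 236.  33.]
pot_mid 0.68 [488. 296.] [453. 371.  43.]
pot_mid 0.24 [394. 291.] [499. 183.  18.]
kettle 0.82 [502. 382.] [703. 414. 126.]
kettle 0.74 [274. 241.] [ 455. -137.    7.]
teapot 0.87 [345. 387.] [796. 178.  91.]
mill 0.64 [216. 333.] [802. -70. 112.]
mug 0.97 [146. 204.] [ 527. -448.   75.]
jam 0.66 [108. 235.] [ 644. -466.   67.]
```

View pics/top0.png

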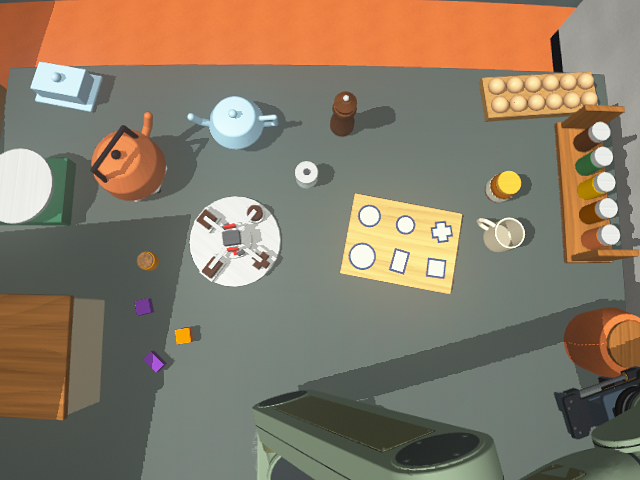

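View pics/scene0.png

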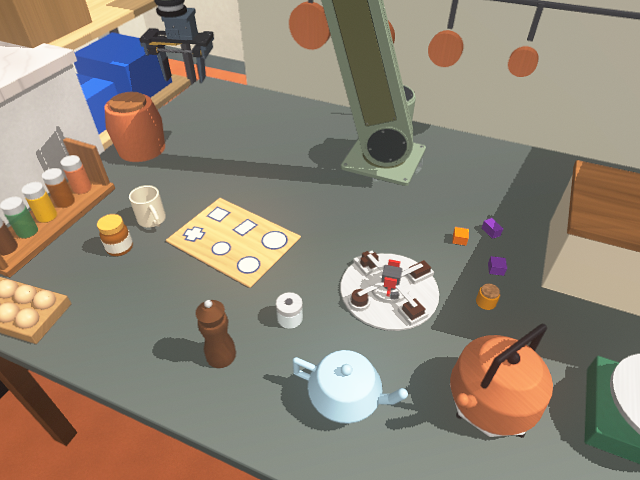

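Request:
{"api": "servo_tool", "payload": {
  "steps": [
    [0,[38,-21,-18],[0,0,0]],
    [0,[38,-21,-18],[0,0,0]],
    [0,[38,-21,-18],[0,0,0]],
    [0,[38,-21,-18],[0,0,0]],
    [0,[38,-21,-18],[0,0,0]],
    [0,[38,-21,-18],[0,0,0]],
    [0,[38,-21,-18],[0,0,0]],
    [0,[38,-21,-18],[0,0,0]],
    [0,[38,-21,-18],[0,0,0]],
    [0,[38,-21,-18],[0,0,0]]
  ],
  "squeeze": 20
}}

```text
time_s: 2.65
ee_pos: [467.9, -242.5, 396.8]
ee_rot: [180.0, -0.0, 16.3]
force: [0.4, -1.0, -0.0]
gripper_width: 91.6
gripper_force: 0.0
```

```bash
cat > b.py <<'E'
from h import *
s=state(); print(s['ee_pos'],s['ee_rot'],s['qpos'])
p=cam('wrist'); save(p,'w1'); print(p['E'],p['f'],p['k1'],np.array(p['tool_from_camera']).round(3))
t=cam('top')
for q in (p,t):
    hsv=cv2.cvtColor(q['color'],cv2.COLOR_RGB2HSV)
    m=cv2.inRange(hsv,(105,60,40),(135,255,255))
    n,l,st,ce=cv2.connectedComponentsWithStats(m,connectivity=8)
    for i in range(1,n):
        if st[i,4]<30: continue
        co,_=cv2.findContours((l==i).astype(np.uint8),cv2.RETR_EXTERNAL,cv2.CHAIN_APPROX_NONE)
        w=onz(q,co[0].reshape(-1,2),8)[:,:2].astype(np.float32)
        r=cv2.minAreaRect(w); print(q['nm'],ce[i].round(),st[i,4],'rect',np.round(r[0],1),np.round(r[1],1),round(r[2],1),'hullA',round(cv2.contourArea(cv2.convexHull(w))), 'fill',round(cv2.contourArea(w)/(r[1][0]*r[1][1]+1e-6),2))
E
python3 b.py
```

```text
[ 467.92654096 -242.45807822  396.81603212] [ 1.79966201e+02 -1.94049457e-02  1.62654183e+01] [-2.86349903e+01  1.06131716e+01  7.47487295e+01 -1.02763340e-02
  9.46004959e+01  4.50987695e+01]
[ 541.88794224 -220.61004408  565.46699172] 347.4345175047677 0.0093691258086187 [[-0.00000e+00  9.62000e-01  2.75000e-01  7.71780e+01]
 [ 1.00000e+00  1.00000e-03 -1.00000e-03 -1.58000e-01]
 [-1.00000e-03  2.75000e-01 -9.62000e-01 -1.68625e+02]
 [ 0.00000e+00  0.00000e+00  0.00000e+00  1.00000e+00]]
wrist [278. 118.] 168 rect [ 550.  -156.4] [52.  50.3] 15.2 hullA 2120 fill 0.8
wrist [330. 149.] 133 rect [ 528.9 -243.8] [43.7 43.2] 61.9 hullA 1514 fill 0.78
wrist [252. 177.] 149 rect [ 451.3 -138.3] [61.8 60.5] 14.1 hullA 2986 fill 0.78
wrist [380. 175.] 173 rect [ 512.9 -332.7] [48.5 48.6] 7.0 hullA 1959 fill 0.72
wrist [305. 200.] 132 rect [ 440.4 -228.1] [34.8 52.6] 73.6 hullA 1801 fill 0.94
wrist [353. 224.] 116 rect [ 424.2 -316.6] [42.5 42.8] 82.7 hullA 1784 fill 0.93
top [370. 216.] 77 rect [ 549.3 -154.9] [51.6 50.7] 44.8 hullA 2118 fill 0.79
top [401. 226.] 50 rect [ 526.3 -234.1] [44.9 29.9] 16.3 hullA 1071 fill 0.08
top [362. 256.] 100 rect [ 451.  -136.9] [60.8 61.6] 45.2 hullA 3001 fill 0.78
top [399. 261.] 113 rect [ 440.3 -225.9] [36.1 54.1] 73.6 hullA 1927 fill 0.9
```

View pics/w1.png

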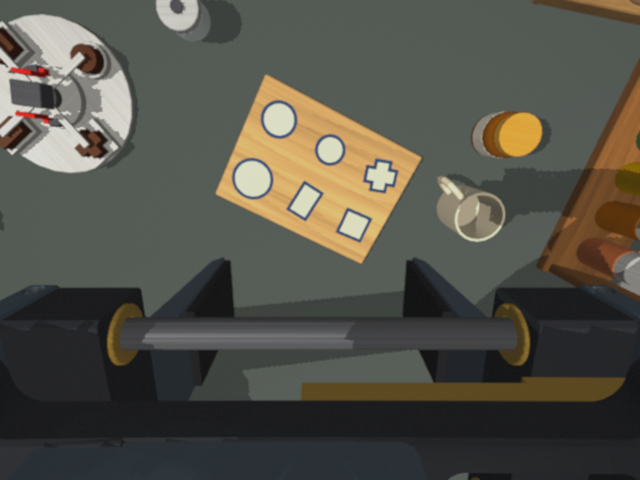

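Request:
{"api": "servo_tool", "payload": {
  "steps": [
    [0,[-22,0,32],[0,0,0]],
    [0,[-22,0,32],[0,0,0]],
    [0,[-22,0,32],[0,0,0]],
    [0,[-22,0,32],[0,0,0]],
    [0,[-22,0,32],[0,0,0]],
    [0,[-22,0,32],[0,0,0]],
    [0,[-22,0,32],[0,0,0]],
    [0,[0,0,0],[0,0,0]],
    [0,[0,0,0],[0,0,0]],
    [0,[0,0,0],[0,0,0]]
  ]
}}

```text
time_s: 3.75
ee_pos: [320.8, -288.3, 173.5]
ee_rot: [179.8, -0.1, 16.3]
force: [0.5, 0.9, -0.0]
gripper_width: 91.2
gripper_force: 0.0
```

```bash
cat > c.py <<'E'
from h import *
p=cam('wrist'); save(p,'w2')
# rectified plan view of board plane z=8, 0.5 mm/px, supersampled; x up, y left
def plan(p,x0,x1,y0,y1,z,s=.5):
    xs=np.arange(x1,x0,-s); ys=np.arange(y1,y0,-s); Y,X=np.meshgrid(ys,xs)
    d=np.stack([X,Y,np.full_like(X,z)],-1)-p['E']; c=d@p['R']
    a=c[...,0]/-c[...,2]; b=-c[...,1]/-c[...,2]; k=1+p['k1']*(a*a+b*b)
    return cv2.remap(p['color'],(p['f']*a*k+p['cx']).astype(np.float32),(p['f']*b*k+p['cy']).astype(np.float32),cv2.INTER_CUBIC)
for q in (p,):
    X1,Y1=620,-80; im=plan(q,350,X1,-390,Y1,8)
    hsv=cv2.cvtColor(im,cv2.COLOR_RGB2HSV); m=cv2.inRange(hsv,(105,50,40),(135,255,255))
    n,l,st,ce=cv2.connectedComponentsWithStats(m,connectivity=8)
    for i in range(1,n):
        if st[i,4]<200: continue
        f=np.zeros_like(m); co,_=cv2.findContours((l==i).astype(np.uint8),cv2.RETR_EXTERNAL,cv2.CHAIN_APPROX_NONE); 
        w=np.c_[X1-.5*co[0][:,0,1],Y1-.5*co[0][:,0,0]].astype(np.float32)
        cv2.drawContours(f,co,0,1,-1); v,u=np.nonzero(f); c=np.array([X1-.5*v.mean(),Y1-.5*u.mean()])
        # harmonic orientation of edges, mod 90: smoothed tangent directions
        k=9; t=np.roll(w,-k,0)-np.roll(w,k,0); z=((t[:,0]+1j*t[:,1])**4); a=np.degrees(np.angle(z.sum()))/4
        r=cv2.minAreaRect(w); print('ctr',c.round(1),'area',round(len(v)*.25),'harm',round(a,1),round(abs(z.sum())/abs(z).sum(),2),'rect',np.round(r[0],1),np.round(r[1],1),round(r[2],1))
    save(q,'board',im)
E
python3 c.py
```

```text
ctr [ 506.8 -333.8] area 560 harm 7.0 0.66 rect [ 509.1 -333.1] [43.  50.8] 7.1
ctr [ 441.7 -142.5] area 523 harm 39.1 0.17 rect [ 445.7 -140.4] [51.8 64.2] 16.5
ctr [ 440.7 -227.9] area 1987 harm -16.4 0.92 rect [ 440.7 -228. ] [36.7 54.5] 73.6
ctr [ 424.4 -316.5] area 1970 harm -7.4 0.92 rect [ 424.5 -316.5] [44.5 44.6] 82.6
```

View pics/board.png

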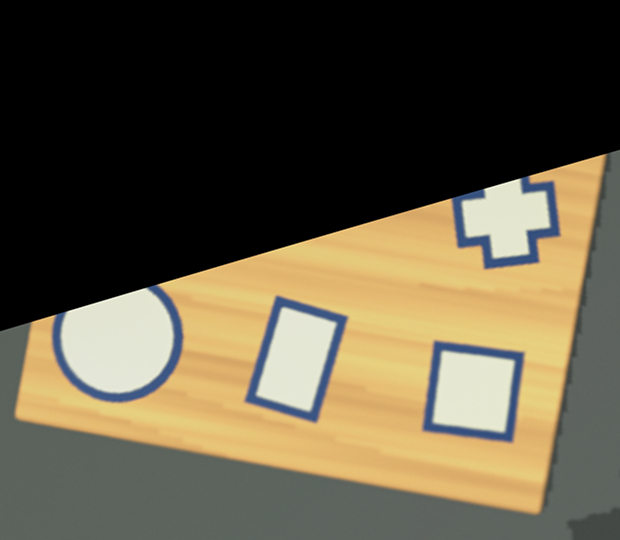

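Request:
{"api": "servo_tool", "payload": {
  "steps": [
    [0,[25,-30.5,-9],[0,0,0]],
    [0,[25,-30.5,-9],[0,0,0]],
    [0,[25,-30.5,-9],[0,0,0]],
    [0,[25,-30.5,-9],[0,0,0]],
    [0,[25,-30.5,-9],[0,0,0]],
    [0,[25,-30.5,-9],[0,0,0]],
    [0,[25,-30.5,-9],[0,0,0]],
    [0,[25,-30.5,-9],[0,0,0]],
    [0,[25,-30.5,-9],[0,0,0]],
    [0,[25,-30.5,-9],[0,0,0]]
  ]
}}

```text
time_s: 4.8
ee_pos: [475.1, 78.2, 263.8]
ee_rot: [180.0, -0.2, 16.4]
force: [0.3, -0.2, -0.0]
gripper_width: 91.0
gripper_force: 0.0
```

Request:
{"api": "servo_tool", "payload": {
  "steps": [
    [0,[0,0,0],[0,0,-0.14]],
    [0,[0,0,0],[0,0,-0.14]],
    [0,[0,0,0],[0,0,-0.14]],
    [0,[0,0,0],[0,0,-0.14]],
    [0,[0,0,0],[0,0,-0.14]],
    [0,[0,0,0],[0,0,-0.14]],
    [0,[0,0,0],[0,0,-0.14]],
    [0,[0,0,0],[0,0,-0.14]],
    [0,[0,0,0],[0,0,-0.14]],
    [0,[0,0,0],[0,0,-0.05]]
  ]
}}

```text
time_s: 5.8
ee_pos: [474.7, 76.6, 263.3]
ee_rot: [179.8, -0.0, 91.6]
force: [0.6, 0.2, 0.5]
gripper_width: 91.2
gripper_force: 0.0
```

```bash
cat > d.py <<'E'
from h import *
p=cam('wrist'); save(p,'w3'); np.save('w3z.npy',p['z_map']); 
for n in "mould keeper tab_a_face disc_mid square_mid bar_mid cross_mid".split():
    for d in outline_of(p,n)[:3]:
        if d['confidence']<.3: continue
        v,u=np.nonzero(d['pixels']); w=deep(p,np.c_[u,v]); w=w[p['z_map'][v,u]>0]
        print(n,round(d['confidence'],2),np.round(d['at']),len(u),np.median(w,0).round(1),'zpc',np.percentile(w[:,2],[5,95]).round())
hsv=cv2.cvtColor(p['color'],cv2.COLOR_RGB2HSV); m=cv2.inRange(hsv,(0,150,80),(6,255,255))|cv2.inRange(hsv,(174,150,80),(180,255,255))
n,l,st,ce=cv2.connectedComponentsWithStats(m)
for i in range(1,n):
    if st[i,4]>30:
        v,u=np.nonzero(l==i); w=deep(p,np.c_[u,v]); print('red',ce[i],st[i],w.mean(0).round(1),w.min(0).round(),w.max(0).round(),cv2.minAreaRect(w[w[:,2]>67][:,:2].astype(np.float32)) if (w[:,2]>67).sum()>4 else '')
E
python3 d.py
```

```text
mould 0.76 [331. 120.] 25993 [484.  173.7   8.4] zpc [ 6. 65.]
keeper 0.91 [331. 119.] 4304 [485.2 170.5  41.5] zpc [39. 69.]
tab_a_face 0.58 [360. 120.] 244 [512.1 172.1  68.8] zpc [20. 71.]
disc_mid 0.96 [388. 172.] 665 [552.8 117.3  33.9] zpc [23. 36.]
disc_mid 0.45 [367. 369.] 1043 [ 550.5 -156.2    8.7] zpc [ 7. 10.]
square_mid 0.75 [386.  62.] 1116 [535.7 234.6  33.5] zpc [15. 35.]
bar_mid 0.86 [267.  70.] 892 [416.2 219.9  33.6] zpc [23. 35.]
cross_mid 0.79 [286. 186.] 610 [432.9  98.7  33.9] zpc [25. 35.]
cross_mid 0.7 [355. 119.] 245 [512.1 173.   68.9] zpc [35. 71.]
red [358.33333333 118.00995025] [354 105  11  27 201] [512.2 173.   68.1] [472. 154.  31.] [523. 185. 432.] ((492.77471923828125, 169.86190795898438), (46.49790954589844, 24.85594367980957), 8.801076889038086)
red [304.01734104 126.10404624] [298 113  12  27 173] [458.2 164.   62.9] [451. 152.  20.] [464. 176.  72.] ((459.4000549316406, 164.05284118652344), (5.5182366371154785, 24.7274112701416), 8.577287673950195)
```

View pics/w3.png

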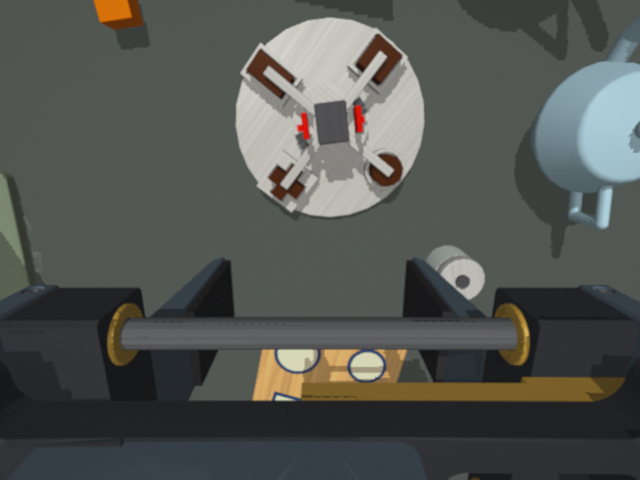

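Request:
{"api": "servo_tool", "payload": {
  "steps": [
    [0,[15.3,2.2,25],[0,0,0]],
    [0,[15.3,2.2,25],[0,0,0]],
    [0,[15.3,2.2,25],[0,0,0]],
    [0,[15.3,2.2,25],[0,0,0]],
    [0,[15.3,2.2,25],[0,0,0]],
    [0,[15.3,2.2,25],[0,0,0]],
    [0,[0,0,0],[0,0,-0.062]],
    [0,[0,0,0],[0,0,-0.062]],
    [0,[0,0,0],[0,0,0]],
    [0,[0,0,0],[0,0,0]]
  ],
  "squeeze": 25
}}

```text
time_s: 7.2
ee_pos: [485.1, 167.8, 111.9]
ee_rot: [180.0, -0.0, 98.3]
force: [0.7, 0.2, -0.5]
gripper_width: 91.0
gripper_force: 0.0
```

```bash
cat > e.py <<'E'
from h import *
p=cam('wrist'); s=cam('scene'); save(p,'w4'); save(s,'s4',np.vstack([cv2.resize(s['color'][200:360,290:490],(800,640))[:560]]))
E
python3 e.py
```

```text
(no output)
```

View pics/s4.png

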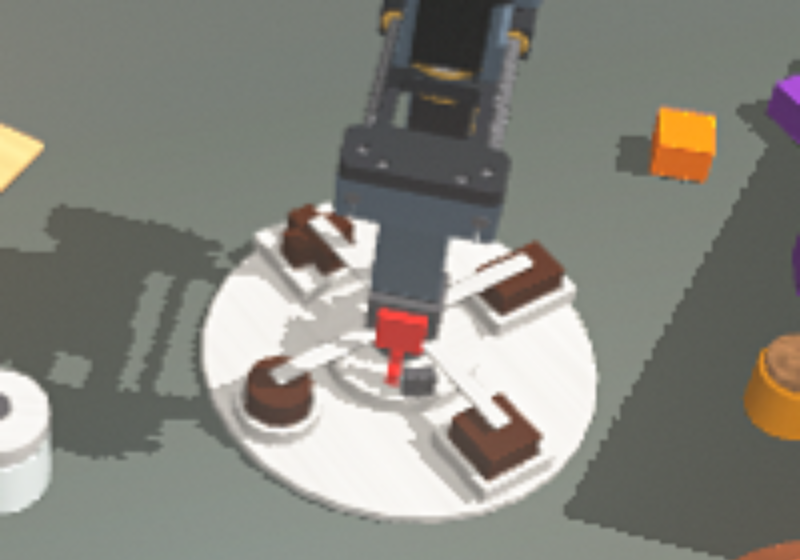

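Request:
{"api": "servo_tool", "payload": {
  "steps": [
    [0,[0,0,15],[0,0,0]],
    [0,[0,0,15],[0,0,0]],
    [0,[0,0,14],[0,0,0]],
    [0,[0,0,0],[0,0,0]],
    [255,[0,0,0],[0,0,0]],
    [255,[0,0,0],[0,0,0]],
    [255,[0,0,0],[0,0,0]],
    [255,[0,0,0],[0,0,0]],
    [255,[0,0,0],[0,0,0]],
    [255,[0,0,0],[0,0,0]]
  ]
}}

```text
time_s: 8.3
ee_pos: [485.6, 167.9, 68.5]
ee_rot: [179.9, -0.0, 98.4]
force: [0.4, 0.2, 3.6]
gripper_width: 45.9
gripper_force: 6.5
```

Request:
{"api": "servo_tool", "payload": {
  "steps": [
    [255,[0,0,0],[0,0,0]],
    [255,[0,0,0],[0,0,0]],
    [255,[0,0,0],[0,0,0]],
    [255,[0,0,0],[0,0,-0.08]],
    [255,[0,0,0],[0,0,-0.08]],
    [255,[0,0,0],[0,0,-0.08]],
    [255,[0,0,0],[0,0,-0.08]],
    [255,[0,0,0],[0,0,-0.08]],
    [255,[0,0,0],[0,0,0]],
    [255,[0,0,0],[0,0,0]]
  ]
}}

```text
time_s: 9.3
ee_pos: [486.6, 168.1, 68.8]
ee_rot: [179.8, 0.1, 121.4]
force: [3.0, -0.6, 5.3]
gripper_width: 42.2
gripper_force: 25.0
```

Request:
{"api": "servo_tool", "payload": {
  "steps": [
    [255,[0,0,0],[0,0,-0.08]],
    [255,[0,0,0],[0,0,-0.08]],
    [255,[0,0,0],[0,0,-0.08]],
    [255,[0,0,0],[0,0,-0.08]],
    [255,[0,0,0],[0,0,-0.06]],
    [255,[0,0,0],[0,0,-0.04]],
    [255,[0,0,0],[0,0,-0.02]],
    [255,[0,0,0],[0,0,0]],
    [255,[0,0,0],[0,0,0]],
    [255,[0,0,0],[0,0,0]]
  ]
}}

```text
time_s: 10.3
ee_pos: [486.7, 168.3, 68.8]
ee_rot: [179.8, 0.1, 146.4]
force: [4.0, -0.7, 5.8]
gripper_width: 42.4
gripper_force: 25.0
```

```bash
cat > e.py <<'E'
from h import *
st=state(); print(st['torque'],st['force'],st['ee_rot'])
s=cam('scene'); save(s,'s5',np.vstack([cv2.resize(s['color'][200:360,290:490],(800,640))[:560]]))
E
python3 e.py
```

```text
[-7.44014494e-04 -8.43276823e-01 -9.70236438e-01] [ 3.95862563 -0.65878695  5.75390847] [1.79779061e+02 1.31637098e-01 1.46360601e+02]
```

View pics/s5.png

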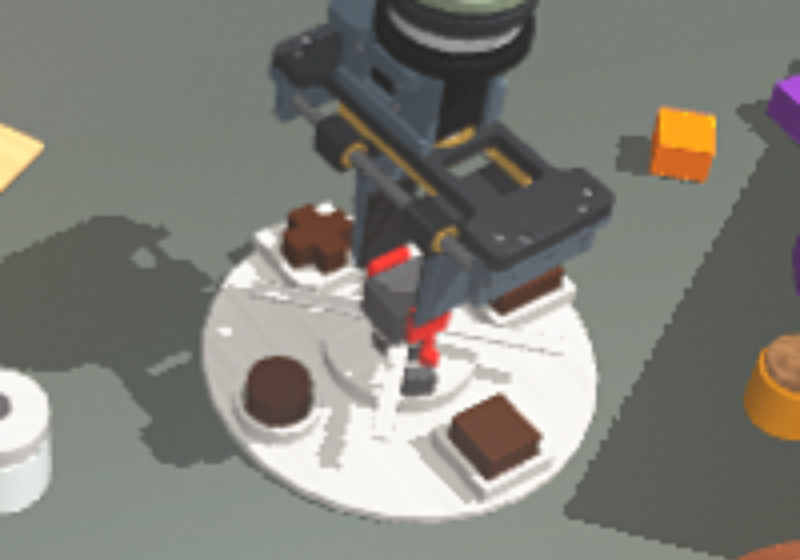

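Request:
{"api": "servo_tool", "payload": {
  "steps": [
    [0,[0,0,0],[0,0,0]],
    [0,[0,0,0],[0,0,0]],
    [0,[0,0,0],[0,0,0]],
    [0,[0,0,0],[0,0,0]],
    [0,[0,0,0],[0,0,0]],
    [0,[0,0,-30],[0,0,0]],
    [0,[0,0,-40],[0,0,0]],
    [0,[0,0,-40],[0,0,0.14]],
    [0,[0,0,-40],[0,0,0.14]],
    [0,[0,0,-40],[0,0,0.14]]
  ]
}}

```text
time_s: 11.35
ee_pos: [483.4, 167.4, 258.7]
ee_rot: [-179.8, -0.0, 122.2]
force: [0.5, 0.7, 0.5]
gripper_width: 91.4
gripper_force: 0.0
```

Request:
{"api": "servo_tool", "payload": {
  "steps": [
    [0,[0,0,0],[0,0,0.15]],
    [0,[0,0,0],[0,0,0.15]],
    [0,[0,0,0],[0,0,0.15]],
    [0,[0,0,0],[0,0,0.15]],
    [0,[0,0,0],[0,0,0.15]],
    [0,[0,0,0],[0,0,0.15]],
    [0,[0,0,0],[0,0,0.15]],
    [0,[0,0,0],[0,0,0.148]],
    [0,[-41,-0.6,0],[0,0,0]],
    [0,[-41,-0.6,0],[0,0,0]]
  ]
}}

```text
time_s: 12.35
ee_pos: [433.9, 101.7, 256.5]
ee_rot: [-179.9, 0.2, 54.0]
force: [0.3, -0.4, -0.3]
gripper_width: 91.1
gripper_force: 0.0
```

```bash
cat > d.py <<'E'
from h import *
import sys
p=cam('wrist'); print(state()['ee_pos'],state()['ee_rot'])
def plan(p,x0,x1,y0,y1,z,s=.5):
    xs=np.arange(x1,x0,-s); ys=np.arange(y1,y0,-s); Y,X=np.meshgrid(ys,xs)
    d=np.stack([X,Y,np.full_like(X,z)],-1)-p['E']; c=d@p['R']
    a=c[...,0]/-c[...,2]; b=-c[...,1]/-c[...,2]; k=1+p['k1']*(a*a+b*b)
    return cv2.remap(p['color'],(p['f']*a*k+p['cx']).astype(np.float32),(p['f']*b*k+p['cy']).astype(np.float32),cv2.INTER_CUBIC)
im=plan(p,370,610,60,290,34); save(p,sys.argv[1],im)
for n in "disc_mid square_mid bar_mid cross_mid".split():
    for d in outline_of(p,n)[:2]:
        if d['confidence']<.4: continue
        v,u=np.nonzero(d['pixels']); w=deep(p,np.c_[u,v]); w=w[abs(w[:,2]-34)<4]
        if len(w)<50: continue
        r=cv2.minAreaRect(w[:,:2].astype(np.float32)); print(n,round(d['confidence'],2),np.round(d['at']),len(w),w.mean(0).round(1),'rect',np.round(r[0],1),np.round(r[1],1),round(r[2],1))
E
python3 d.py mould1
```

```text
[428.90850949  97.34300258 256.5753533 ] [-179.79085887    0.55210828   53.85781734]
disc_mid 0.83 [397. 127.] 903 [551.9 120.   33.6] rect [552.2 119.8] [35.  34.9] 53.9
square_mid 0.66 [323.  46.] 1310 [534.3 234.4  33.6] rect [534.6 234.3] [34.3 34.9] 53.4
bar_mid 0.84 [248. 126.] 1044 [420.  217.1  33.6] rect [419.5 217.2] [25.8 44.2] 54.0
cross_mid 0.61 [324. 202.] 778 [437.7 102.3  33.9] rect [437.6 102.4] [37.9 37. ] 7.9
```

View pics/mould1.png

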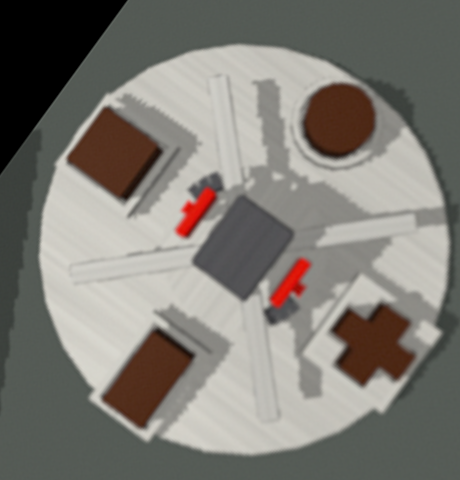

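Request:
{"api": "servo_tool", "payload": {
  "steps": [
    [87,[0,0,10],[0,0,0]],
    [87,[0,0,30],[0,0,0]],
    [87,[0,0,35],[0,0,0]],
    [87,[0,0,35],[0,0,0]],
    [87,[0,0,35],[0,0,0]],
    [87,[0,0,25],[0,0,0]],
    [87,[0,0,10],[0,0,0]],
    [87,[0,0,0],[0,0,0]],
    [87,[0,0,0],[0,0,0]],
    [87,[0,0,0],[0,0,0]]
  ],
  "squeeze": 15
}}

```text
time_s: 13.6
ee_pos: [436.7, 102.6, 79.0]
ee_rot: [179.9, -0.1, 53.9]
force: [0.2, 0.0, -0.4]
gripper_width: 60.3
gripper_force: 0.0
```

Request:
{"api": "servo_tool", "payload": {
  "steps": [
    [87,[0,0,12],[0,0,0]],
    [87,[0,0,12],[0,0,0]],
    [87,[0,0,11],[0,0,0]],
    [87,[0,0,0],[0,0,0]],
    [255,[0,0,0],[0,0,0]],
    [255,[0,0,0],[0,0,0]],
    [255,[0,0,0],[0,0,0]],
    [255,[0,0,0],[0,0,0]],
    [255,[0,0,0],[0,0,0]],
    [255,[0,0,0],[0,0,0]]
  ]
}}

```text
time_s: 14.6
ee_pos: [435.6, 102.2, 42.9]
ee_rot: [180.0, -0.0, 53.8]
force: [0.5, 0.3, -0.9]
gripper_width: 15.0
gripper_force: 0.0
```

```bash
cat > e.py <<'E'
from h import *
import sys
print(state()['gripper_width'],state()['gripper_force'],state()['force'])
s=cam('scene'); save(s,sys.argv[1],cv2.resize(s['color'][200:340,290:490],(800,560),interpolation=cv2.INTER_CUBIC))
E
python3 e.py s6
```

```text
15.038642398044368 0.0 [ 0.51613999  0.30186831 -0.89797452]
```

View pics/s6.png

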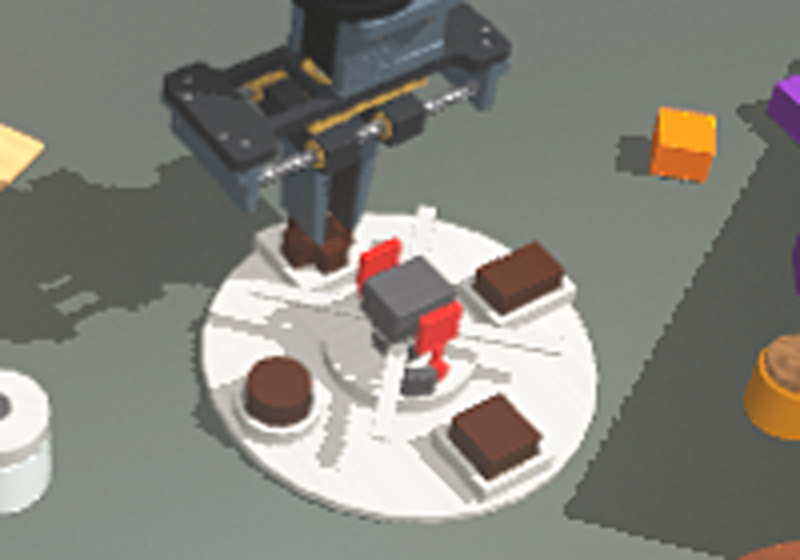

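Request:
{"api": "servo_tool", "payload": {
  "steps": [
    [255,[0,0,0],[0,0,0]],
    [255,[0,0,0],[0,0,0]],
    [255,[0,0,0],[0,0,0]],
    [255,[0,0,0],[0,0,0]],
    [255,[0,0,0],[0,0,0]],
    [255,[0,0,0],[0,0,0]],
    [255,[0,0,0],[0,0,0]],
    [255,[0,0,0],[0,0,0]],
    [255,[0,0,0],[0,0,0]],
    [255,[0,0,0],[0,0,0]]
  ]
}}

```text
time_s: 15.65
ee_pos: [435.5, 102.2, 42.8]
ee_rot: [180.0, 0.0, 53.8]
force: [0.4, -0.4, -0.1]
gripper_width: 0.5
gripper_force: 0.0
```

```bash
cat > f.py <<'E'
from h import *
p=cam('wrist'); save(p,'w7',cv2.resize(p['color'][120:480,100:540],(660,540))); s=cam('scene')
for q in (s,p):
  for d in outline_of(q,'cross_mid')[:2]:
    v,u=np.nonzero(d['pixels']); w=deep(q,np.c_[u,v]); print(q['nm'],d['confidence'],np.median(w,0),np.percentile(w,[3,97],axis=0).round(1))
E
python3 f.py
```

```text
scene 0.55 [448.74343415 104.09353059  30.15941921] [[428.5  87.1  17.7]
 [457.4 122.5  35.3]]
wrist 0.83 [448.55710777 114.24066885  33.17312432] [[423.4  91.5  14.1]
 [456.8 122.   35.2]]
```

View pics/w7.png

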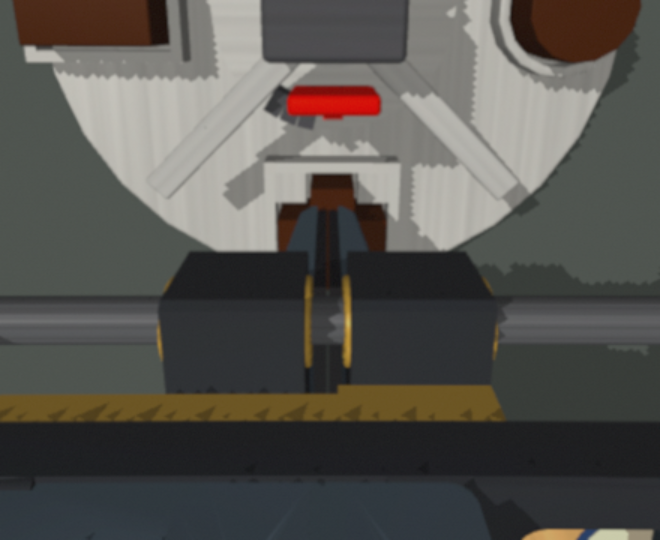

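```bash
cat > f.py <<'E'
from h import *
s=cam('scene')
for c in (364,368,371,374):
    for r in range(244,272,2):
        print(c,r,s['color'][r,c],deep(s,[c,r])[0].round(1))
E
python3 f.py
```

```text
364 244 [70 75 80] [437.5  87.3  69. ]
364 246 [69 74 79] [1186.2  293.4  836.7]
364 248 [71 76 80] [435.7  87.8  54.5]
364 250 [70 76 80] [436.7  88.5  49.2]
364 252 [95 85 75] [429.1  87.   34.8]
364 254 [84 59 48] [432.8  88.5  32.2]
364 256 [73 55 48] [435.5  89.7  28.6]
364 258 [83 59 49] [445.4  92.9  32.8]
364 260 [83 60 50] [452.   95.2  33.5]
364 262 [87 61 50] [455.7  96.6  31. ]
364 264 [80 58 48] [454.9  96.9  23.6]
364 266 [91 69 58] [459.3  98.6  21.9]
364 268 [255 255 254] [462.9 100.1  19.3]
364 270 [226 223 218] [466.9 101.6  17.2]
368 244 [70 76 80] [447.9  99.3  83.2]
368 246 [71 76 80] [447.3  99.7  76.5]
368 248 [72 77 82] [444.9  99.5  67.9]
368 250 [73 76 81] [446.3 100.4  63.1]
368 252 [73 77 82] [445.3 100.7  55.7]
368 254 [74 79 83] [447.7 101.8  52. ]
368 256 [73 62 59] [435.3  99.1  32.3]
368 258 [84 58 49] [439.4 100.7  30.3]
368 260 [84 61 51] [448.9 103.7  34.1]
368 262 [72 56 48] [450.4 104.6  29.2]
368 264 [71 56 47] [447.8 104.5  19.8]
368 266 [145 137 129] [452.7 106.3  18.7]
368 268 [255 253 250] [459.8 108.6  20. ]
368 270 [249 248 245] [465.3 110
[... 431 characters left out ...]
2.8 112.8  28.4]
371 266 [76 57 49] [453.5 113.5  22.7]
371 268 [135 120 110] [454.9 114.4  17.6]
371 270 [231 228 223] [461.2 116.5  18.1]
374 244 [76 82 87] [449.7 113.3  90.5]
374 246 [75 81 86] [449.6 113.8  84.3]
374 248 [ 86  95 102] [449.2 114.3  77.8]
374 250 [78 84 88] [447.9 114.5  70.4]
374 252 [72 74 76] [447.7 115.   64. ]
374 254 [63 61 60] [446.  115.2  56. ]
374 256 [62 58 54] [444.6 115.4  48.2]
374 258 [69 61 57] [441.6 115.3  38.6]
374 260 [111  67  53] [440.9 115.7  31.4]
374 262 [106  67  53] [447.1 117.8  31.6]
374 264 [85 61 49] [451.  119.3  29.4]
374 266 [84 58 48] [450.2 119.7  22. ]
374 268 [255 255 255] [450.5 120.4  15.7]
374 270 [194 190 182] [453.9 121.8  13. ]
```

Request:
{"api": "servo_tool", "payload": {
  "steps": [
    [87,[0,0,0],[0,0,0]],
    [87,[0,0,0],[0,0,0]],
    [87,[0,0,0],[0,0,0]],
    [87,[0,0,0],[0,0,0]],
    [87,[0,0,0],[0,0,0]],
    [87,[0,0,0],[0,0,0]],
    [87,[0,0,0],[0,0,0]],
    [87,[0,0,0],[0,0,0]],
    [87,[0,0,0],[0,0,0]],
    [87,[0,0,0],[0,0,0]]
  ]
}}

```text
time_s: 16.9
ee_pos: [435.5, 102.2, 42.8]
ee_rot: [180.0, 0.0, 53.8]
force: [-0.0, 0.3, 0.0]
gripper_width: 60.0
gripper_force: 0.0
```

```bash
cat > f.py <<'E'
from h import *
print(env.finger_overhang,[a for a in dir(env) if a[0]!='_'],state()['ee_pos'])
s=cam('scene'); v,u=np.mgrid[215:275,345:400]; v=v.ravel();u=u.ravel(); ok=s['z_map'][v,u]>0; u,v=u[ok],v[ok]
w=deep(s,np.c_[u,v]); c=s['color'][v,u].astype(int); st=state(); e=np.array(st['ee_pos'])
R=Ro.from_euler('xyz',st['ee_rot'],degrees=True).as_matrix(); L=(w-e)@R
m=(abs(L[:,0])<20)&(abs(L[:,1])<46)&(c[:,2]>c[:,0]-5)&(c.max(1)<130)
for k in range(-46,46,4):
    q=m&(L[:,1]>=k)&(L[:,1]<k+4)
    if q.sum(): print(k,q.sum(),'max tool z',np.sort(L[q,2])[-3:].round(1),'x',L[q,0].min().round(),L[q,0].max().round())
E
python3 f.py; python3 e.py s8
```

```text
22.0 ['Unreachable', 'finger_overhang'] [435.51696642 102.23591618  42.84454478]
-46 9 max tool z [-42.5 -40.3 -32.2] x 16.0 20.0
-42 21 max tool z [-15.5  -5.   -3.1] x 15.0 19.0
-38 63 max tool z [-4.4 -3.8 -0.4] x -14.0 20.0
-34 147 max tool z [2.9 3.  6.1] x -15.0 19.0
-30 12 max tool z [-16.4 -11.4  -3.5] x -12.0 12.0
10 14 max tool z [-121.1 -120.1 -119.4] x -2.0 14.0
14 11 max tool z [-117.  -116.3 -115.3] x -13.0 20.0
18 28 max tool z [-109.  -108.2 -107.7] x -17.0 19.0
22 21 max tool z [-110.5 -110.2 -108. ] x -19.0 20.0
26 5 max tool z [-113.  -111.7 -109.4] x -19.0 -16.0
30 29 max tool z [-3.4 -2.1  2.1] x -19.0 19.0
34 44 max tool z [-4.3 -0.   0.8] x -20.0 19.0
38 112 max tool z [-4.9 -3.8 -3.3] x -19.0 20.0
42 35 max tool z [-43.1 -41.5 -36.4] x -20.0 18.0
59.86549798578577 0.0 [-0.4486063  -0.6997715  -0.43550169]
```

View pics/s8.png

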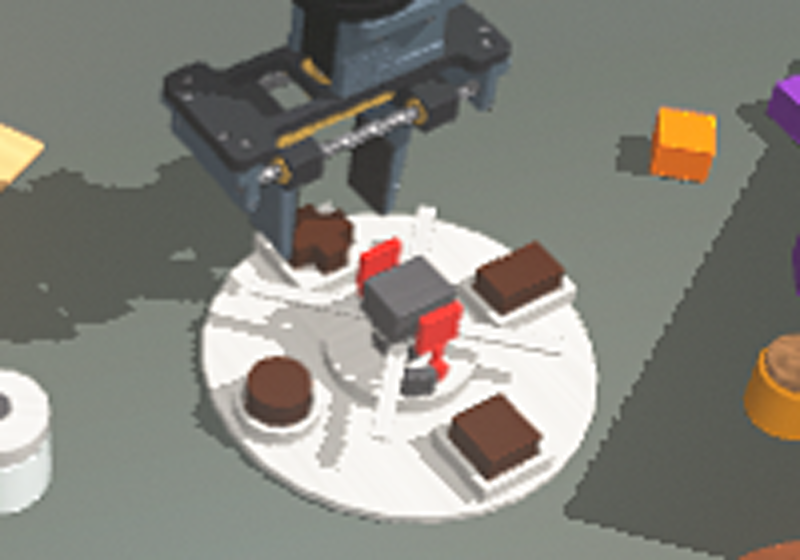

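Request:
{"api": "servo_tool", "payload": {
  "steps": [
    [87,[0,0,4],[0,0,0]],
    [87,[0,0,4],[0,0,0]],
    [87,[0,0,4],[0,0,0]],
    [87,[0,0,0],[0,0,0]],
    [120,[0,0,0],[0,0,0]],
    [120,[0,0,0],[0,0,0]],
    [120,[0,0,0],[0,0,0]],
    [120,[0,0,0],[0,0,0]],
    [120,[0,0,0],[0,0,0]],
    [120,[0,0,0],[0,0,0]]
  ],
  "squeeze": 5
}}

```text
time_s: 18.0
ee_pos: [435.5, 102.2, 30.9]
ee_rot: [180.0, -0.0, 53.8]
force: [-0.6, 0.3, 0.3]
gripper_width: 48.1
gripper_force: 0.0
```

```bash
python3 f.py
```

```text
22.0 ['Unreachable', 'finger_overhang'] [435.54983164 102.23080497  30.88320026]
-46 2 max tool z [-98.1 -97. ] x 19.0 19.0
-42 2 max tool z [-97.9 -62.8] x 17.0 20.0
-38 13 max tool z [-36.2 -26.5 -23.3] x 16.0 19.0
-34 26 max tool z [-19.9 -18.3 -14.4] x -16.0 20.0
-30 100 max tool z [2.3 3.3 3.8] x -16.0 20.0
-26 98 max tool z [-1.9 -1.   2. ] x -16.0 18.0
-22 1 max tool z [-28.4] x 8.0 8.0
2 1 max tool z [-146.1] x 20.0 20.0
10 47 max tool z [-118.8 -118.5 -118. ] x -18.0 14.0
14 25 max tool z [-116.7 -116.4 -115.4] x -19.0 20.0
18 29 max tool z [-110.1 -110.  -108.7] x -19.0 18.0
22 28 max tool z [-50.5  14.3  14.5] x -19.0 17.0
26 32 max tool z [-5.2 -5.  -2.3] x -20.0 20.0
30 84 max tool z [-2.6 -2.5 -2.3] x -20.0 20.0
34 90 max tool z [-13.2 -12.6 -12.5] x -20.0 20.0
38 21 max tool z [-97.6 -97.1 -95.5] x -19.0 19.0
42 18 max tool z [-98.2 -98.  -95.7] x -20.0 -2.0
```

Request:
{"api": "servo_tool", "payload": {
  "steps": [
    [87,[0,0,0],[0,0,0]],
    [87,[0,0,0],[0,0,0]],
    [87,[0,0,4],[0,0,0]],
    [87,[0,0,3],[0,0,0]],
    [255,[0,0,0],[0,0,0]],
    [255,[0,0,0],[0,0,0]],
    [255,[0,0,0],[0,0,0]],
    [255,[0,0,0],[0,0,0]],
    [255,[0,0,0],[0,0,0]],
    [255,[0,0,0],[0,0,0]]
  ],
  "squeeze": 15
}}

```text
time_s: 19.05
ee_pos: [435.5, 102.2, 23.9]
ee_rot: [180.0, -0.0, 53.8]
force: [-0.7, -0.1, -0.3]
gripper_width: 39.9
gripper_force: 15.0
```

Request:
{"api": "servo_tool", "payload": {
  "steps": [
    [255,[0,0,-10],[0,0,0]],
    [255,[0,0,-30],[0,0,0]],
    [255,[0,0,-35],[0,0,0]],
    [255,[0,0,-35],[0,0,0]],
    [255,[-20.4,21.3,0],[0,0,0]],
    [255,[-30.6,32,0],[0,0,0]],
    [255,[-30.6,32,0],[0,0,0]],
    [255,[-30.6,32,0],[0,0,0]],
    [255,[-30.6,32,0],[0,0,0]],
    [255,[-30.6,32,0],[0,0,0]]
  ]
}}

```text
time_s: 20.05
ee_pos: [479.6, -146.5, 134.7]
ee_rot: [180.0, -0.0, 53.8]
force: [0.2, 1.1, -0.7]
gripper_width: 39.7
gripper_force: 15.0
```

Request:
{"api": "servo_tool", "payload": {
  "steps": [
    [255,[-30.6,32,0],[0,0,0]],
    [255,[-30.6,32,0],[0,0,0]],
    [255,[-30.6,32,0],[0,0,0]],
    [255,[-25,26.5,0],[0,0,0]],
    [255,[-16,16.5,0],[0,0,0]],
    [255,[0,0,0],[0,0,-0.15]],
    [255,[0,0,0],[0,0,-0.15]],
    [255,[0,0,0],[0,0,-0.15]],
    [255,[0,0,0],[0,0,-0.15]],
    [255,[0,0,0],[0,0,-0.154]]
  ]
}}

```text
time_s: 21.05
ee_pos: [513.3, -333.8, 134.6]
ee_rot: [180.0, -0.0, 97.2]
force: [-0.2, 0.6, -0.9]
gripper_width: 39.8
gripper_force: 15.0
```

Request:
{"api": "servo_tool", "payload": {
  "steps": [
    [255,[0,0,10],[0,0,0]],
    [255,[0,0,20],[0,0,0]],
    [255,[0,0,20],[0,0,0]],
    [255,[0,0,15],[0,0,0]],
    [255,[0,0,5],[0,0,0]],
    [255,[0,0,0],[0,0,0]],
    [255,[0,0,0],[0,0,0]],
    [255,[0,0,0],[0,0,0]],
    [255,[0,0,0],[0,0,0]],
    [255,[0,0,0],[0,0,0]]
  ]
}}

```text
time_s: 22.05
ee_pos: [513.7, -334.1, 64.4]
ee_rot: [180.0, 0.0, 96.8]
force: [-0.0, 0.9, -0.8]
gripper_width: 39.8
gripper_force: 15.0
```

Request:
{"api": "servo_tool", "payload": {
  "steps": [
    [255,[0.2,-0.7,10],[0,0,0]],
    [255,[0,0,15],[0,0,0]],
    [255,[0,0,10],[0,0,0]],
    [255,[0,0,5],[0,0,0]],
    [255,[0,0,0],[0,0,0]],
    [255,[0,0,0],[0,0,0]],
    [100,[0,0,0],[0,0,0]],
    [100,[0,0,0],[0,0,0]],
    [100,[0,0,0],[0,0,0]],
    [100,[0,0,-15],[0,0,0]]
  ]
}}

```text
time_s: 23.05
ee_pos: [511.5, -333.0, 37.2]
ee_rot: [-179.8, -0.2, 96.8]
force: [-0.4, -0.6, 0.5]
gripper_width: 55.0
gripper_force: 0.0
```

Request:
{"api": "servo_tool", "payload": {
  "steps": [
    [100,[0,0,-20],[0,0,0]],
    [100,[-5,0,-30],[0,0,0]],
    [100,[-20,0,-35],[0,0,0]],
    [100,[-30,0,-30],[0,0,0]],
    [100,[-35,0,0],[0,0,0]],
    [100,[-10,0,0],[0,0,0]],
    [100,[0,0,0],[0,0,0]],
    [100,[0,0,0],[0,0,0]],
    [100,[0,0,0],[0,0,0]],
    [100,[0,0,0],[0,0,0]]
  ]
}}

```text
time_s: 24.05
ee_pos: [524.6, -431.9, 153.6]
ee_rot: [-180.0, -0.0, 96.9]
force: [-0.5, -1.0, 0.2]
gripper_width: 55.6
gripper_force: 0.0
```

```bash
cat > g.py <<'E'
from h import *
import sys
from d2 import plan
def chk(p,mx,my,save_as=None):
    """mark (blue, z=8) and chocolate top (brown, z=34) near mx,my"""
    S=.25; H=40; hsvw=lambda z: cv2.cvtColor(plan(p,mx-H,mx+H,my-H,my+H,z,S),cv2.COLOR_RGB2HSV)
    def desc(m,nm):
        n,l,st,ce=cv2.connectedComponentsWithStats(m)
        if n<2: print(nm,'none'); return
        i=1+np.argmax(st[1:,4]); co,_=cv2.findContours((l==i).astype(np.uint8),cv2.RETR_EXTERNAL,cv2.CHAIN_APPROX_NONE); co=max(co,key=len)
        w=np.c_[mx+H-S*co[:,0,1],my+H-S*co[:,0,0]].astype(np.float32); r=cv2.minAreaRect(w)
        k=16; t=np.roll(w,-k,0)-np.roll(w,k,0); z=((t[:,0]+1j*t[:,1])**4); a=np.degrees(np.angle(z.sum()))/4
        M=cv2.moments(w); print(nm,'ctr',round(M['m10']/M['m00'],1),round(M['m01']/M['m00'],1),'rect',np.round(r[0],1),np.round(r[1],1),'ang',round(a,1))
    desc(cv2.inRange(hsvw(8),(105,50,30),(135,255,255)),'mark')
    h=hsvw(34); desc(cv2.inRange(h,(0,80,15),(22,255,125)),'choc')
if __name__=='__main__':
    p=cam('wrist'); print(state()['ee_pos'],state()['ee_rot'])
    for a in sys.argv[1:]:
        x,y=map(float,a.split(',')); chk(p,x,y)
    save(p,'wchk')
E
sed -n '/^def plan/,/return/p' d.py > pl.txt; (echo "from h import *"; cat pl.txt) > d2.py
python3 g.py 513,-333 424,-316 529,-244 441,-228
```

```text
[ 524.65566798 -432.10971648  153.78385968] [-1.79977863e+02 -2.74267531e-02  9.68731175e+01]
mark ctr 513.0 -332.4 rect [ 513.  -332.4] [50.6 50.5] ang 7.0
choc ctr 512.4 -333.0 rect [ 512.3 -332.8] [37.3 37.5] ang 7.2
mark ctr 424.4 -316.3 rect [ 424.3 -316.3] [44.9 44.9] ang -7.5
choc ctr 392.3 -354.1 rect [ 393.6 -354.3] [ 0.6 19. ] ang -10.6
mark ctr 530.9 -259.7 rect [ 530.7 -258. ] [45.1 18.5] ang -40.8
choc ctr 559.6 -254.0 rect [ 559.5 -254. ] [19.2  0.3] ang 6.7
mark none
choc ctr 456.2 -266.3 rect [ 456.3 -266.3] [16.1  0.3] ang 6.9
```

Request:
{"api": "servo_tool", "payload": {
  "steps": [
    [87,[25,3.4,0],[0,0,0]],
    [87,[40,5.4,0],[0,0,0]],
    [87,[42,5.7,0],[0,0,0]],
    [87,[42,5.7,0],[0,0,0]],
    [87,[42,5.7,0],[0,0,0]],
    [87,[42,5.7,0],[0,0,0]],
    [87,[42,5.7,0],[0,0,0]],
    [87,[42,5.7,0],[0,0,0]],
    [87,[42,5.7,0],[0,0,0]],
    [87,[42,5.7,0],[0,0,0]]
  ]
}}

```text
time_s: 25.1
ee_pos: [530.6, -26.4, 154.2]
ee_rot: [180.0, 0.0, 96.8]
force: [0.6, 0.1, -0.7]
gripper_width: 60.0
gripper_force: 0.0
```

Request:
{"api": "servo_tool", "payload": {
  "steps": [
    [87,[42,5.7,0],[0,0,0]],
    [87,[42,5.7,0],[0,0,0]],
    [87,[42,5.7,0],[0,0,0]],
    [87,[42,5.7,0],[0,0,0]],
    [87,[42,5.7,0],[0,0,0]],
    [87,[35,4.7,0],[0,0,0]],
    [87,[15,2,0],[0,0,0]],
    [87,[0,0,0],[0,0,0.15]],
    [87,[0,0,0],[0,0,0.15]],
    [87,[0,0,0],[0,0,0.15]]
  ]
}}

```text
time_s: 26.1
ee_pos: [534.7, 233.4, 153.8]
ee_rot: [-180.0, 0.0, 70.7]
force: [-0.1, 0.2, 0.2]
gripper_width: 59.7
gripper_force: 0.0
```

Request:
{"api": "servo_tool", "payload": {
  "steps": [
    [87,[0,0,15],[0,0,0.15]],
    [87,[0,0,25],[0,0,0.153]],
    [87,[0,0,25],[0,0,0]],
    [87,[0,0,20],[0,0,0]],
    [87,[0,0,10],[0,0,0]],
    [87,[0,0,0],[0,0,0]],
    [87,[0,0,0],[0,0,0]],
    [87,[0,0,0],[0,0,0]],
    [87,[0,0,0],[0,0,0]],
    [87,[0,0,0],[0,0,0]]
  ]
}}

```text
time_s: 27.1
ee_pos: [535.5, 234.0, 59.6]
ee_rot: [180.0, -0.1, 53.8]
force: [0.6, -0.2, -0.3]
gripper_width: 60.3
gripper_force: 0.0
```

Request:
{"api": "servo_tool", "payload": {
  "steps": [
    [87,[-0.3,-1.2,12],[0,0,0]],
    [87,[0,0,12],[0,0,0]],
    [87,[0,0,12],[0,0,0]],
    [87,[0,0,0],[0,0,0]],
    [255,[0,0,0],[0,0,0]],
    [255,[0,0,0],[0,0,0]],
    [255,[0,0,0],[0,0,0]],
    [255,[0,0,0],[0,0,0]],
    [255,[0,0,0],[0,0,0]],
    [255,[0,0,0],[0,0,0]]
  ]
}}

```text
time_s: 28.1
ee_pos: [534.4, 234.4, 23.3]
ee_rot: [180.0, -0.1, 53.8]
force: [-0.6, 0.4, 1.7]
gripper_width: 33.6
gripper_force: 15.0
```

Request:
{"api": "servo_tool", "payload": {
  "steps": [
    [255,[0,0,-10],[0,0,0]],
    [255,[0,0,-30],[0,0,0]],
    [255,[0,0,-35],[0,0,0]],
    [255,[0,0,-35],[0,0,0]],
    [255,[-19.6,9.1,0],[0,0,0]],
    [255,[-39.2,18.2,0],[0,0,0]],
    [255,[-39.2,18.2,0],[0,0,0]],
    [255,[-39.2,18.2,0],[0,0,0]],
    [255,[-39.2,18.2,0],[0,0,0]],
    [255,[-39.2,18.2,0],[0,0,0]]
  ]
}}

```text
time_s: 29.1
ee_pos: [487.0, -0.3, 133.5]
ee_rot: [180.0, -0.0, 53.9]
force: [0.8, -0.4, 0.5]
gripper_width: 33.7
gripper_force: 15.0
```

Request:
{"api": "servo_tool", "payload": {
  "steps": [
    [255,[-39.2,18.2,0],[0,0,0]],
    [255,[-39.2,18.2,0],[0,0,0]],
    [255,[-39.2,18.2,0],[0,0,0]],
    [255,[-39.2,18.2,0],[0,0,0]],
    [255,[-39.2,18.2,0],[0,0,0]],
    [255,[-39.2,18.2,0],[0,0,0]],
    [255,[-39.2,18.2,0],[0,0,0]],
    [255,[-19.6,9.1,0],[0,0,0]],
    [255,[0,0,0],[0,0,-0.125]],
    [255,[0,0,0],[0,0,-0.125]]
  ]
}}

```text
time_s: 30.1
ee_pos: [423.9, -317.7, 133.3]
ee_rot: [180.0, 0.0, 68.4]
force: [-0.2, -0.3, 0.5]
gripper_width: 34.0
gripper_force: 15.0
```

Request:
{"api": "servo_tool", "payload": {
  "steps": [
    [255,[0,0,0],[0,0,-0.125]],
    [255,[0,0,10],[0,0,-0.126]],
    [255,[0,0,25],[0,0,0]],
    [255,[0,0,25],[0,0,0]],
    [255,[0,0,10],[0,0,0]],
    [255,[0,0,0],[0,0,0]],
    [255,[0,0,0],[0,0,0]],
    [255,[0,0,0],[0,0,0]],
    [255,[0,0,0],[0,0,0]],
    [255,[0,0,0],[0,0,0]]
  ]
}}

```text
time_s: 31.1
ee_pos: [424.7, -317.0, 63.6]
ee_rot: [179.9, 0.0, 82.6]
force: [-1.0, 1.4, 0.1]
gripper_width: 34.1
gripper_force: 15.0
```

Request:
{"api": "servo_tool", "payload": {
  "steps": [
    [255,[0.6,-0.3,10],[0,0,0]],
    [255,[0,0,15],[0,0,0]],
    [255,[0,0,10],[0,0,0]],
    [255,[0,0,4.7],[0,0,0]],
    [255,[0,0,0],[0,0,0]],
    [255,[0,0,0],[0,0,0]],
    [100,[0,0,0],[0,0,0]],
    [100,[0,0,0],[0,0,0]],
    [100,[0,0,0],[0,0,0]],
    [100,[0,0,-15],[0,0,0]]
  ]
}}

```text
time_s: 32.1
ee_pos: [423.0, -315.2, 36.9]
ee_rot: [-179.8, -0.1, 82.6]
force: [0.7, -0.7, 0.0]
gripper_width: 55.2
gripper_force: 0.0
```

Request:
{"api": "servo_tool", "payload": {
  "steps": [
    [100,[0,0,-30],[0,0,0]],
    [87,[0,0,-35],[0,0,0]],
    [87,[0,0,-30],[0,0,0]],
    [87,[20,-2.8,0],[0,0,0]],
    [87,[40.6,-5.7,0],[0,0,0]],
    [87,[40.6,-5.7,0],[0,0,0]],
    [87,[40.6,-5.7,0],[0,0,0]],
    [87,[40.6,-5.7,0],[0,0,0]],
    [87,[40.6,-5.7,0],[0,0,0]],
    [87,[40.6,-5.7,0],[0,0,0]]
  ]
}}

```text
time_s: 33.1
ee_pos: [421.4, -48.4, 133.4]
ee_rot: [180.0, 0.0, 82.5]
force: [0.4, -0.4, 0.3]
gripper_width: 60.1
gripper_force: 0.0
```

Request:
{"api": "servo_tool", "payload": {
  "steps": [
    [87,[40.6,-5.7,0],[0,0,0]],
    [87,[40.6,-5.7,0],[0,0,0]],
    [87,[40.6,-5.7,0],[0,0,0]],
    [87,[40.6,-5.7,0],[0,0,0]],
    [87,[40.6,-5.7,0],[0,0,0]],
    [87,[40.6,-5.7,0],[0,0,0]],
    [87,[21.3,-2.6,0],[0,0,0]],
    [87,[0,0,0],[0,0,-0.133]],
    [87,[0,0,0],[0,0,-0.133]],
    [87,[0,0,0],[0,0,-0.133]]
  ]
}}

```text
time_s: 34.1
ee_pos: [419.3, 217.8, 133.1]
ee_rot: [-180.0, 0.0, 105.8]
force: [0.4, 0.0, 0.2]
gripper_width: 60.1
gripper_force: 0.0
```

Request:
{"api": "servo_tool", "payload": {
  "steps": [
    [87,[0,0,0],[0,0,-0.133]],
    [87,[0,0,0],[0,0,-0.133]],
    [87,[0,0,10],[0,0,-0.133]],
    [87,[0,0,15],[0,0,-0.133]],
    [87,[0,0,20],[0,0,-0.135]],
    [87,[0,0,15],[0,0,0]],
    [87,[0,0,14],[0,0,0]],
    [87,[0,0,0],[0,0,0]],
    [87,[0,0,0],[0,0,0]],
    [87,[0,0,0],[0,0,0]]
  ]
}}

```text
time_s: 35.1
ee_pos: [420.1, 217.8, 59.9]
ee_rot: [179.9, 0.0, 143.6]
force: [-0.4, 0.2, -0.1]
gripper_width: 60.2
gripper_force: 0.0
```

Request:
{"api": "servo_tool", "payload": {
  "steps": [
    [87,[0.2,-1,12],[0,0,0]],
    [87,[0,0,12],[0,0,0]],
    [87,[0,0,12.5],[0,0,0]],
    [87,[0,0,0],[0,0,0]],
    [255,[0,0,0],[0,0,0]],
    [255,[0,0,0],[0,0,0]],
    [255,[0,0,0],[0,0,0]],
    [255,[0,0,0],[0,0,0]],
    [255,[0,0,0],[0,0,0]],
    [255,[0,0,0],[0,0,0]]
  ]
}}

```text
time_s: 36.1
ee_pos: [419.0, 216.9, 23.0]
ee_rot: [180.0, 0.0, 143.6]
force: [-0.3, 0.7, 2.7]
gripper_width: 25.8
gripper_force: 15.0
```

Request:
{"api": "servo_tool", "payload": {
  "steps": [
    [255,[0,0,-10],[0,0,0]],
    [255,[0,0,-30],[0,0,0]],
    [255,[0,0,-35],[0,0,0]],
    [255,[0,0,-35],[0,0,0]],
    [255,[-12.8,-15.7,0],[0,0,0]],
    [255,[-25.5,-31.5,0],[0,0,0]],
    [255,[-25.5,-31.5,0],[0,0,0]],
    [255,[-25.5,-31.5,0],[0,0,0]],
    [255,[-25.5,-31.5,0],[0,0,0]],
    [255,[-25.5,-31.5,0],[0,0,0]]
  ]
}}

```text
time_s: 37.1
ee_pos: [428.7, -7.4, 133.3]
ee_rot: [180.0, 0.0, 143.6]
force: [0.5, 0.1, -0.7]
gripper_width: 26.2
gripper_force: 15.0
```

Request:
{"api": "servo_tool", "payload": {
  "steps": [
    [255,[-25.5,-31.5,0],[0,0,0]],
    [255,[-25.5,-31.5,0],[0,0,0]],
    [255,[-25.5,-31.5,0],[0,0,0]],
    [255,[-25.5,-31.5,0],[0,0,0]],
    [255,[-25.5,-31.5,0],[0,0,0]],
    [255,[-12.8,-15.4,0],[0,0,0]],
    [255,[0,0,0],[0,0,-0.116]],
    [255,[0,0,0],[0,0,-0.116]],
    [255,[0,0,0],[0,0,-0.117]],
    [255,[0,0,0],[0,0,0]]
  ]
}}

```text
time_s: 38.1
ee_pos: [439.2, -228.3, 133.0]
ee_rot: [-180.0, -0.0, 163.6]
force: [0.1, 0.4, -0.6]
gripper_width: 26.3
gripper_force: 15.0
```

Request:
{"api": "servo_tool", "payload": {
  "steps": [
    [255,[0,0,10],[0,0,0]],
    [255,[0,0,25],[0,0,0]],
    [255,[0,0,25],[0,0,0]],
    [255,[0,0,10],[0,0,0]],
    [255,[0,0,0],[0,0,0]],
    [255,[0,0,0],[0,0,0]],
    [255,[0,0,0],[0,0,0]],
    [255,[0,0,0],[0,0,0]],
    [255,[0,0,0],[0,0,0]],
    [255,[0,0,0],[0,0,0]]
  ]
}}

```text
time_s: 39.1
ee_pos: [439.6, -228.4, 63.1]
ee_rot: [-180.0, 0.0, 163.6]
force: [0.9, -0.1, -0.4]
gripper_width: 26.0
gripper_force: 15.0
```

Request:
{"api": "servo_tool", "payload": {
  "steps": [
    [255,[-0.9,0.8,10],[0,0,0]],
    [255,[0,0,15],[0,0,0]],
    [255,[0,0,10],[0,0,0]],
    [255,[0,0,4.5],[0,0,0]],
    [255,[0,0,0],[0,0,0]],
    [255,[0,0,0],[0,0,0]],
    [100,[0,0,0],[0,0,0]],
    [100,[0,0,0],[0,0,0]],
    [100,[0,0,0],[0,0,0]],
    [100,[0,0,-15],[0,0,0]]
  ]
}}

```text
time_s: 40.1
ee_pos: [439.2, -227.1, 37.0]
ee_rot: [180.0, -0.2, 163.6]
force: [-0.7, 0.5, -1.1]
gripper_width: 53.9
gripper_force: 0.0
```

Request:
{"api": "servo_tool", "payload": {
  "steps": [
    [87,[0,0,-20],[0,0,0]],
    [87,[-5,0,-30],[0,0,0]],
    [87,[-20,0,-35],[0,0,0]],
    [87,[-30,0,-30],[0,0,0]],
    [87,[-35,0,0],[0,0,0]],
    [87,[-10,0,0],[0,0,0]],
    [87,[0,0,0],[0,0,0]],
    [87,[0,0,0],[0,0,0]],
    [87,[0,0,0],[0,0,0]],
    [87,[0,0,0],[0,0,0]]
  ]
}}

```text
time_s: 41.1
ee_pos: [535.4, -255.6, 153.0]
ee_rot: [180.0, -0.1, 163.6]
force: [0.2, 0.4, -0.3]
gripper_width: 59.9
gripper_force: 0.0
```

```bash
python3 g.py 441,-228 424,-316 513,-333 529,-244 451,-138
cat > k.py <<'E'
from h import *
t=cam('top')
for n in ('shaker_mid','pot_mid'):
    for d in look_for(t,n)[:2]: print(n,d['confidence'],d['at'],onz(t,d['at'],56 if n[0]=='s' else 44).round(1))
E
python3 k.py
```

```text
[ 535.61483181 -255.73259236  153.0831178 ] [ 1.79999221e+02 -4.11118815e-02  1.63612737e+02]
mark ctr 440.4 -227.8 rect [ 440.4 -227.8] [36.7 54.5] ang -16.6
choc ctr 440.9 -228.3 rect [ 440.9 -228.3] [24.8 42.6] ang -16.6
mark ctr 429.6 -308.3 rect [ 424.3 -316.3] [44.7 44.6] ang -8.5
choc ctr 424.7 -313.7 rect [ 427.4 -314. ] [38.6 40.3] ang -7.5
mark ctr 507.4 -321.8 rect [ 509.1 -323.2] [54.9 34.7] ang 8.4
choc ctr 510.7 -331.0 rect [ 509.4 -331.4] [42.6 43.3] ang 11.3
mark ctr 529.1 -244.0 rect [ 529. -244.] [46. 46.] ang -43.9
choc ctr 567.5 -277.0 rect [ 567.7 -275.7] [16.5  0.5] ang -10.2
mark ctr 451.7 -138.4 rect [ 451.7 -138.4] [64.3 64.3] ang -44.7
shaker_mid 0.64 [310.9, 160.0] [[672.8 -12.2  56. ]]
shaker_mid 0.45 [394.9, 253.6] [[ 452.  -208.2   56. ]]
pot_mid 0.68 [148.6, 258.9] [[434.6 364.2  44. ]]
pot_mid 0.41 [231.9, 238.1] [[485.8 170.1  44. ]]Traceback (most recent call last):
  File "g.py", line 19, in <module>
    x,y=map(float,a.split(',')); chk(p,x,y)
                                 ~~~^^^^^^^
  File "g.py", line 15, in chk
    h=hsvw(34); desc(cv2.inRange(h,(0,80,15),(22,255,125)),'choc')
                ~~~~^^^^^^^^^^^^^^^^^^^^^^^^^^^^^^^^^^^^^^^^^^^^^^
  File "g.py", line 13, in desc
    M=cv2.moments(w); print(nm,'ctr',round(M['m10']/M['m00'],1),round(M['m01']/M['m00'],1),'rect',np.round(r[0],1),np.round(r[1],1),'ang',round(a,1))
                                           ~~~~~~~~^~~~~~~~~
ZeroDivisionError: float division by zero
```

Request:
{"api": "servo_tool", "payload": {
  "steps": [
    [87,[4.5,18,0],[0,0,0]],
    [87,[9,36.5,0],[0,0,0]],
    [87,[9,36.5,0],[0,0,0]],
    [87,[9,36.5,0],[0,0,0]],
    [87,[9,36.5,0],[0,0,0]],
    [87,[9,36.5,0],[0,0,0]],
    [87,[9,36.5,0],[0,0,0]],
    [87,[9,36.5,0],[0,0,0]],
    [87,[9,36.5,0],[0,0,0]],
    [87,[9,36.5,0],[0,0,0]]
  ]
}}

```text
time_s: 42.3
ee_pos: [551.3, 103.0, 153.3]
ee_rot: [180.0, -0.0, 163.6]
force: [0.5, -0.7, 0.0]
gripper_width: 60.2
gripper_force: 0.0
```

Request:
{"api": "servo_tool", "payload": {
  "steps": [
    [87,[5,18.3,0],[0,0,0]],
    [87,[0,0,0],[0,0,0.116]],
    [87,[0,0,10],[0,0,0.116]],
    [87,[0,0,25],[0,0,0.115]],
    [87,[0,0,25],[0,0,0]],
    [87,[0,0,20],[0,0,0]],
    [87,[0,0,13],[0,0,0]],
    [87,[0,0,0],[0,0,0]],
    [87,[0,0,0],[0,0,0]],
    [87,[0,0,0],[0,0,0]]
  ]
}}

```text
time_s: 43.3
ee_pos: [553.3, 119.8, 61.3]
ee_rot: [179.9, 0.1, 143.7]
force: [0.3, -0.5, -0.1]
gripper_width: 60.1
gripper_force: 0.0
```

Request:
{"api": "servo_tool", "payload": {
  "steps": [
    [87,[1.4,-0.8,12],[0,0,0]],
    [87,[0,0,14],[0,0,0]],
    [87,[0,0,12],[0,0,0]],
    [87,[0,0,0],[0,0,0]],
    [255,[0,0,0],[0,0,0]],
    [255,[0,0,0],[0,0,0]],
    [255,[0,0,0],[0,0,0]],
    [255,[0,0,0],[0,0,0]],
    [255,[0,0,0],[0,0,0]],
    [255,[0,0,0],[0,0,0]]
  ]
}}

```text
time_s: 44.3
ee_pos: [551.4, 119.8, 22.7]
ee_rot: [180.0, 0.1, 143.7]
force: [0.4, -0.1, 2.3]
gripper_width: 35.5
gripper_force: 15.0
```

Request:
{"api": "servo_tool", "payload": {
  "steps": [
    [255,[0,0,-10],[0,0,0]],
    [255,[0,0,-30],[0,0,0]],
    [255,[0,0,-35],[0,0,0]],
    [255,[0,0,-35],[0,0,0]],
    [255,[-11,-17,0],[0,0,0]],
    [255,[-21.9,-34.1,0],[0,0,0]],
    [255,[-21.9,-34.1,0],[0,0,0]],
    [255,[-21.9,-34.1,0],[0,0,0]],
    [255,[-21.9,-34.1,0],[0,0,0]],
    [255,[-21.9,-34.1,0],[0,0,0]]
  ]
}}

```text
time_s: 45.3
ee_pos: [536.6, -104.2, 132.7]
ee_rot: [-180.0, 0.0, 143.8]
force: [0.2, -0.2, -0.7]
gripper_width: 35.7
gripper_force: 15.0
```

Request:
{"api": "servo_tool", "payload": {
  "steps": [
    [255,[-21.9,-34.1,0],[0,0,0]],
    [255,[-21.9,-34.1,0],[0,0,0]],
    [255,[-21.9,-34.1,0],[0,0,0]],
    [255,[-10.9,-16.9,0],[0,0,0]],
    [255,[0,0,10],[0,0,0]],
    [255,[0,0,25],[0,0,0]],
    [255,[0,0,25],[0,0,0]],
    [255,[0,0,10],[0,0,0]],
    [255,[0,0,0],[0,0,0]],
    [255,[0,0,0],[0,0,0]]
  ]
}}

```text
time_s: 46.3
ee_pos: [529.0, -243.8, 62.8]
ee_rot: [180.0, 0.0, 143.8]
force: [0.2, 0.5, -0.7]
gripper_width: 35.4
gripper_force: 15.0
```

Request:
{"api": "servo_tool", "payload": {
  "steps": [
    [255,[0,0,10],[0,0,0]],
    [255,[0,0,15],[0,0,0]],
    [255,[0,0,10],[0,0,0]],
    [255,[0,0,4.5],[0,0,0]],
    [255,[0,0,0],[0,0,0]],
    [255,[0,0,0],[0,0,0]],
    [100,[0,0,0],[0,0,0]],
    [100,[0,0,0],[0,0,0]],
    [100,[0,0,0],[0,0,0]],
    [100,[0,0,-15],[0,0,0]]
  ]
}}

```text
time_s: 47.3
ee_pos: [527.0, -243.5, 36.2]
ee_rot: [-180.0, -0.2, 143.7]
force: [0.1, 0.3, -0.2]
gripper_width: 55.5
gripper_force: 0.0
```

Request:
{"api": "servo_tool", "payload": {
  "steps": [
    [87,[0,0,-20],[0,0,0]],
    [87,[-5,0,-30],[0,0,0]],
    [87,[-20,0,-35],[0,0,0]],
    [87,[-30,0,-30],[0,0,0]],
    [87,[-35,0,0],[0,0,0]],
    [87,[-10,0,0],[0,0,0]],
    [87,[0,0,0],[0,0,0]],
    [87,[0,0,0],[0,0,0]],
    [87,[0,0,0],[0,0,0]],
    [87,[0,0,0],[0,0,0]]
  ]
}}

```text
time_s: 48.3
ee_pos: [608.2, -302.6, 152.5]
ee_rot: [-180.0, -0.1, 143.8]
force: [1.0, -0.5, -0.5]
gripper_width: 60.2
gripper_force: 0.0
```

```bash
cat > g2.py <<'E'
from h import *
p=cam('wrist'); print(state()['ee_pos'])
v,u=np.nonzero(p['z_map']>0); w=deep(p,np.c_[u,v]); c=p['color'][v,u].astype(int)
for n,x,y in (('disc',529,-243.9),('square',424.4,-316.3),('cross',513,-332.6),('bar',440.5,-227.8)):
    m=(abs(w[:,2]-34)<2.5)&(np.hypot(w[:,0]-x,w[:,1]-y)<32)&(c[:,0]<130)&(c[:,0]>c[:,2]+15)
    if m.sum()<60: print(n,m.sum()); continue
    r=cv2.minAreaRect(w[m,:2].astype(np.float32)); q=w[m]; print(n,m.sum(),q.mean(0).round(1),np.round(r[0],1),np.round(r[1],1),round(r[2],1))
s=cam('scene')
for n in ('shaker_mid','pot_mid'):
    for d in outline_of(s,n)[:1]:
        v,u=np.nonzero(d['pixels']); w=deep(s,np.c_[u,v]); w=w[s['z_map'][v,u]>0]; h=56 if n[0]=='s' else 44; t=w[abs(w[:,2]-h)<4]
        print(n,d['confidence'],d['at'],t.mean(0).round(1),len(t))
save(s,'s9')
E
python3 g2.py
```

```text
[ 608.44110042 -302.71866604  152.68491531]
disc 1643 [ 529.  -244.9   33.7] [ 529.1 -245. ] [34.1 34.3] 13.2
square 2325 [ 424.4 -315.2   33.8] [ 424.2 -315.5] [34.4 34.4] 82.4
cross 1615 [ 512.2 -332.3   33.8] [ 512.4 -332.3] [38.3 38.8] 51.5
bar 871 [ 454.4 -233.3   33.8] [ 452.8 -231.7] [25.1 20.3] 73.6
shaker_mid 0.57 [276.6, 318.2] [682.6 -15.5  55.1] 406
pot_mid 0.84 [489.1, 294.0] [435.7 373.   42.6] 185
```

Request:
{"api": "servo_tool", "payload": {
  "steps": [
    [0,[16,13,0],[0,0,0]],
    [0,[31.5,25.6,0],[0,0,0]],
    [0,[31.5,25.6,0],[0,0,0]],
    [0,[31.5,25.6,0],[0,0,0]],
    [0,[31.5,25.6,0],[0,0,0]],
    [0,[31.5,25.6,0],[0,0,0]],
    [0,[31.5,25.6,0],[0,0,0]],
    [0,[31.5,25.6,0],[0,0,0]],
    [0,[31.5,25.6,0],[0,0,0]],
    [0,[31.5,25.6,0],[0,0,0]]
  ],
  "squeeze": 25
}}

```text
time_s: 49.5
ee_pos: [510.9, 71.6, 153.0]
ee_rot: [180.0, 0.0, 143.7]
force: [0.2, 0.1, 0.1]
gripper_width: 91.0
gripper_force: 0.0
```

Request:
{"api": "servo_tool", "payload": {
  "steps": [
    [0,[31.5,25.6,0],[0,0,0]],
    [0,[31.5,25.6,0],[0,0,0]],
    [0,[15.2,12.7,0],[0,0,0]],
    [0,[0,0,10],[0,0,0]],
    [0,[0,0,25],[0,0,0]],
    [0,[0,0,20],[0,0,0]],
    [0,[0,0,10],[0,0,0]],
    [0,[0,0,0],[0,0,0]],
    [0,[0,0,0],[0,0,0]],
    [0,[0,0,0],[0,0,0]]
  ]
}}

```text
time_s: 50.5
ee_pos: [487.1, 167.8, 88.6]
ee_rot: [179.9, 0.1, 143.7]
force: [-0.1, 0.2, -0.5]
gripper_width: 91.3
gripper_force: 0.0
```

Request:
{"api": "servo_tool", "payload": {
  "steps": [
    [0,[1.8,-0.6,13],[0,0,0]],
    [0,[0,0,15],[0,0,0]],
    [0,[0,0,10],[0,0,0]],
    [0,[0,0,0],[0,0,0]],
    [255,[0,0,0],[0,0,0]],
    [255,[0,0,0],[0,0,0]],
    [255,[0,0,0],[0,0,0]],
    [255,[0,0,0],[0,0,0]],
    [255,[0,0,0],[0,0,0]],
    [255,[0,0,0],[0,0,0]]
  ]
}}

```text
time_s: 51.5
ee_pos: [484.9, 168.7, 50.1]
ee_rot: [179.9, 0.0, 143.7]
force: [0.1, 0.7, 3.6]
gripper_width: 46.3
gripper_force: 6.6
```

Request:
{"api": "servo_tool", "payload": {
  "steps": [
    [255,[0,0,0],[0,0,0]],
    [255,[0,0,0],[0,0,0]],
    [255,[0,0,0],[0,0,0]],
    [255,[0,0,0],[0,0,0.08]],
    [255,[0,0,0],[0,0,0.08]],
    [255,[0,0,0],[0,0,0.08]],
    [255,[0,0,0],[0,0,0.08]],
    [255,[0,0,0],[0,0,0.08]],
    [255,[0,0,0],[0,0,0]],
    [255,[0,0,0],[0,0,0]]
  ]
}}

```text
time_s: 52.5
ee_pos: [485.7, 169.6, 50.3]
ee_rot: [179.8, -0.0, 120.8]
force: [1.4, 6.1, 5.0]
gripper_width: 42.9
gripper_force: 25.0
```

Request:
{"api": "servo_tool", "payload": {
  "steps": [
    [255,[0,0,0],[0,0,0.08]],
    [255,[0,0,0],[0,0,0.08]],
    [255,[0,0,0],[0,0,0.08]],
    [255,[0,0,0],[0,0,0.08]],
    [255,[0,0,0],[0,0,0.06]],
    [255,[0,0,0],[0,0,0.04]],
    [255,[0,0,0],[0,0,0.02]],
    [255,[0,0,0],[0,0,0]],
    [255,[0,0,0],[0,0,0]],
    [255,[0,0,0],[0,0,0]]
  ]
}}

```text
time_s: 53.5
ee_pos: [486.2, 169.5, 50.3]
ee_rot: [179.7, -0.0, 95.9]
force: [2.2, 5.8, 3.9]
gripper_width: 43.6
gripper_force: 25.0
```

```bash
python3 -c "
from h import *
s=state();print(s['torque'],s['force'],s['ee_rot'],s['gripper_width'],s['gripper_force'])"
```

```text
[ 1.16007018 -0.45889349  1.19711179] [2.24481385 5.76945046 3.89968602] [ 1.79745119e+02 -3.44624080e-02  9.58725745e+01] 43.565550819576764 25.01825898885727
```

Request:
{"api": "servo_tool", "payload": {
  "steps": [
    [0,[0,0,0],[0,0,0]],
    [0,[0,0,0],[0,0,0]],
    [0,[0,0,0],[0,0,0]],
    [0,[0,0,0],[0,0,0]],
    [0,[0,0,0],[0,0,0]],
    [0,[0,0,0],[0,0,0]],
    [0,[0,0,-20],[0,0,0]],
    [0,[0,0,-40],[0,0,0]],
    [0,[0,0,-40],[0,0,0]],
    [0,[0,0,-40],[0,0,0]]
  ]
}}

```text
time_s: 54.5
ee_pos: [483.7, 168.0, 190.7]
ee_rot: [-179.9, 0.0, 95.6]
force: [1.2, 0.2, 0.7]
gripper_width: 91.4
gripper_force: 0.0
```

Request:
{"api": "servo_tool", "payload": {
  "steps": [
    [0,[-15,0,-30],[0,0,0]],
    [0,[-30,0,-30],[0,0,0]],
    [0,[-30,0,-10],[0,0,0]],
    [0,[-15,0,0],[0,0,0]],
    [0,[0,0,0],[0,0,0]],
    [0,[0,0,0],[0,0,0]],
    [0,[0,0,0],[0,0,0]],
    [0,[0,0,0],[0,0,0]],
    [0,[0,0,0],[0,0,0]],
    [0,[0,0,0],[0,0,0]]
  ]
}}

```text
time_s: 55.5
ee_pos: [493.2, 79.4, 259.4]
ee_rot: [-180.0, -0.0, 95.7]
force: [-0.4, 0.0, -0.6]
gripper_width: 91.2
gripper_force: 0.0
```

```bash
cat > m.py <<'E'
from h import *
from d2 import plan
p=cam('wrist'); print(state()['ee_pos'],state()['ee_rot'])
im=plan(p,370,600,55,285,70); save(p,'mould2',im)
hsv=cv2.cvtColor(p['color'],cv2.COLOR_RGB2HSV); m=cv2.inRange(hsv,(0,150,80),(6,255,255))|cv2.inRange(hsv,(174,150,80),(180,255,255))
n,l,st,ce=cv2.connectedComponentsWithStats(m)
C=[]
for i in range(1,n):
    if st[i,4]>30:
        v,u=np.nonzero(l==i); w=onz(p,np.c_[u,v],70); z=deep(p,np.c_[u,v])[:,2]; k=abs(z-70)<3; r=cv2.minAreaRect(w[k,:2].astype(np.float32)); print('red',k.sum(),r); C.append(np.array(r[0]))
if len(C)>1: d=C[0]-C[1]; print(np.hypot(*d),np.degrees(np.arctan2(d[1],d[0])),(C[0]+C[1])/2)
s=cam('wrist')
for d in outline_of(s,'shaker_mid')[:2]:
    v,u=np.nonzero(d['pixels']); w=deep(s,np.c_[u,v]); t=w[abs(w[:,2]-56)<3]; print('shaker',d['confidence'],d['at'],len(t),t.mean(0).round(1) if len(t) else '',np.round(cv2.minEnclosingCircle(t[:,:2].astype(np.float32)),1) if 0 else '')
E
python3 m.py
```

```text
[493.19563672  79.27575245 259.48492053] [-1.79985729e+02  3.41103957e-03  9.56527222e+01]
red 162 ((512.8286743164062, 172.59158325195312), (5.891831874847412, 25.14748764038086), 6.886342525482178)
red 145 ((459.07635498046875, 164.0027313232422), (5.556248664855957, 24.46946907043457), 8.12738037109375)
54.43418238061376 9.078304473743428 [485.95251465 168.29715729]
shaker 0.77 [466.6, 290.8] 514 [686.7  -4.6  55.7] 
shaker 0.24 [273.3, 359.7] 0
```

View pics/mould2.png

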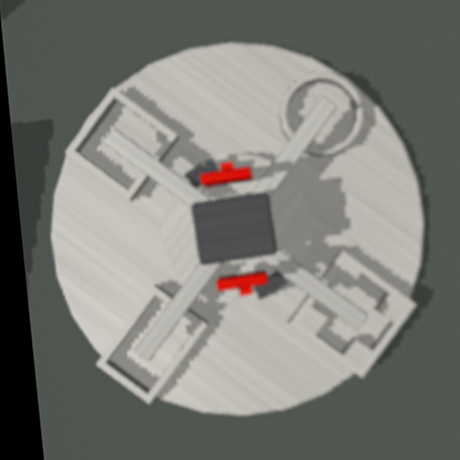

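Request:
{"api": "servo_tool", "payload": {
  "steps": [
    [0,[-12,11,0],[0,0,0]],
    [0,[-25.5,22,-6],[0,0,0]],
    [0,[-25.5,22,0],[0,0,0]],
    [0,[-25.5,22,0],[0,0,0]],
    [0,[-25.5,22,10],[0,0,0]],
    [0,[-25.5,22,10],[0,0,0]],
    [0,[-12,11,10],[0,0,0]],
    [0,[0,0,10],[0,0,0]],
    [0,[0,0,0],[0,0,0]],
    [0,[0,0,0],[0,0,0]]
  ]
}}

```text
time_s: 56.65
ee_pos: [638.6, -58.1, 225.8]
ee_rot: [-180.0, -0.0, 95.7]
force: [0.2, 0.5, -0.3]
gripper_width: 91.1
gripper_force: 0.0
```

```bash
cat > n.py <<'E'
from h import *
import sys
nm,h=sys.argv[1],float(sys.argv[2])
p=cam('wrist'); print(state()['ee_pos'],state()['ee_rot'])
for d in outline_of(p,nm)[:2]:
    v,u=np.nonzero(d['pixels']); w=deep(p,np.c_[u,v]); t=w[abs(w[:,2]-h)<3]
    if len(t)>20: c,r=cv2.minEnclosingCircle(np.ascontiguousarray(t[:,:2],dtype=np.float32)); q=np.percentile(t,[1,99],axis=0); print(nm,round(d['confidence'],2),np.round(d['at']),len(t),t.mean(0).round(1),'enc',np.round(c,1),round(r,1),'mid',q.mean(0).round(1),(q[1]-q[0]).round(1))
for nn in ('mill','teapot'):
  for d in outline_of(p,nn)[:1]:
    v,u=np.nonzero(d['pixels']); w=deep(p,np.c_[u,v]); print(nn,d['confidence'],np.percentile(w,[2,98],axis=0).round())
save(p,'wn_'+nm)
E
python3 n.py shaker_mid 56
```

```text
[638.90622261 -58.00696903 226.41812863] [ 1.79966203e+02 -4.33584672e-03  9.56751858e+01]
shaker_mid 0.7 [362. 182.] 2211 [679.  -17.6  55.9] enc [679.3 -18. ] 26.8 mid [679.2 -17.8  56.3] [49.4 49.   5. ]
mill 0.6 [[753. -96.   3.]
 [798. -60. 160.]]
teapot 0.56 [[716.  71.  36.]
 [813. 136.  90.]]
```

Request:
{"api": "servo_tool", "payload": {
  "steps": [
    [0,[18,22.2,0],[0,0,0]],
    [0,[18,22.2,0],[0,0,0]],
    [0,[0,0,0],[0,0,-0.14]],
    [0,[0,0,15],[0,0,-0.14]],
    [0,[0,0,25],[0,0,-0.14]],
    [0,[0,0,30],[0,0,-0.14]],
    [0,[0,0,30],[0,0,-0.14]],
    [0,[0,0,25],[0,0,0]],
    [0,[0,0,15],[0,0,0]],
    [0,[0,0,0],[0,0,0]]
  ],
  "squeeze": 20
}}

```text
time_s: 57.85
ee_pos: [678.4, -18.3, 83.6]
ee_rot: [-179.8, -0.2, 135.8]
force: [-0.1, 0.1, -0.3]
gripper_width: 91.3
gripper_force: 0.0
```

Request:
{"api": "servo_tool", "payload": {
  "steps": [
    [0,[0,0,15],[0,0,0]],
    [0,[0,0,25],[0,0,0]],
    [0,[0,0,20],[0,0,0]],
    [0,[0,0,8],[0,0,0]],
    [0,[0,0,0],[0,0,0]],
    [255,[0,0,0],[0,0,0]],
    [255,[0,0,0],[0,0,0]],
    [255,[0,0,0],[0,0,0]],
    [255,[0,0,0],[0,0,0]],
    [255,[0,0,0],[0,0,0]]
  ]
}}

```text
time_s: 58.85
ee_pos: [680.5, -18.7, 18.2]
ee_rot: [179.9, 0.0, 135.7]
force: [-1.4, -0.3, -0.1]
gripper_width: 54.8
gripper_force: 20.1
```

Request:
{"api": "servo_tool", "payload": {
  "steps": [
    [255,[0,0,0],[0,0,0]],
    [255,[0,0,0],[0,0,0]],
    [255,[0,0,0],[0,0,0]],
    [255,[0,0,0],[0,0,0]],
    [255,[0,0,-10],[0,0,0]],
    [255,[0,0,-25],[0,0,0]],
    [255,[0,0,-25],[0,0,0]],
    [255,[0,0,-15],[0,0,0]],
    [255,[0,0,0],[0,0,0]],
    [255,[0,0,0],[0,0,0]]
  ]
}}

```text
time_s: 59.85
ee_pos: [679.4, -18.9, 92.0]
ee_rot: [-179.9, -0.1, 135.7]
force: [-0.7, 0.5, -2.2]
gripper_width: 54.7
gripper_force: 20.0
```

Request:
{"api": "servo_tool", "payload": {
  "steps": [
    [255,[5.6,-17.5,0],[0,0,0]],
    [255,[11.2,-34.9,0],[0,0,0]],
    [255,[11.2,-34.9,0],[0,0,0]],
    [255,[11.2,-34.9,0],[0,0,0]],
    [255,[11.2,-34.9,0],[0,0,0]],
    [255,[11.2,-34.9,0],[0,0,0]],
    [255,[11.2,-34.9,0],[0,0,0]],
    [255,[5.9,-17.7,0],[0,0,0]],
    [255,[0,0,0],[0,0,0]],
    [255,[0,0,0],[0,0,0]]
  ]
}}

```text
time_s: 60.85
ee_pos: [453.8, -139.0, 92.5]
ee_rot: [180.0, 0.0, 135.7]
force: [-0.4, -0.1, -1.7]
gripper_width: 54.3
gripper_force: 20.0
```

Request:
{"api": "servo_tool", "payload": {
  "steps": [
    [255,[0,0,10],[0,0,0]],
    [255,[0,0,20],[0,0,0]],
    [255,[0,0,10],[0,0,0]],
    [255,[0,0,5],[0,0,0]],
    [255,[0,0,0],[0,0,0]],
    [255,[0,0,0],[0,0,0]],
    [255,[0,0,0],[0,0,0]],
    [255,[0,0,0],[0,0,0]],
    [255,[0,0,0],[0,0,0]],
    [255,[0,0,0],[0,0,0]]
  ]
}}

```text
time_s: 61.85
ee_pos: [453.1, -139.1, 47.9]
ee_rot: [180.0, 0.0, 135.7]
force: [-0.5, 0.3, -1.9]
gripper_width: 54.1
gripper_force: 20.0
```

Request:
{"api": "servo_tool", "payload": {
  "steps": [
    [255,[0.5,-0.5,10],[0,0,0]],
    [255,[0,0,8],[0,0,0]],
    [255,[0,0,3],[0,0,0]],
    [255,[0,0,1.5],[0,0,0]],
    [255,[0,0,0],[0,0,0]],
    [255,[0,0,0],[0,0,0]],
    [255,[0,0,0],[0,0,0]],
    [255,[0,0,0],[0,0,0]],
    [255,[0,0,0],[0,0,0]],
    [255,[0,0,0],[0,0,0]]
  ]
}}

```text
time_s: 62.85
ee_pos: [451.2, -138.6, 26.0]
ee_rot: [-179.9, -0.1, 135.7]
force: [-5.7, 2.1, 12.9]
gripper_width: 54.6
gripper_force: 20.0
```

Request:
{"api": "servo_tool", "payload": {
  "steps": [
    [255,[0,0,-0.8],[0,0,0]],
    [255,[0,0,0],[0,0,0]],
    [60,[0,0,0],[0,0,0]],
    [60,[0,0,0],[0,0,0]],
    [60,[0,0,0],[0,0,0]],
    [60,[0,0,0],[0,0,0]],
    [60,[0,0,-15],[0,0,0]],
    [60,[0,0,-30],[0,0,0]],
    [60,[0,0,-30],[0,0,0]],
    [60,[0,0,-20],[0,0,0]]
  ]
}}

```text
time_s: 63.85
ee_pos: [453.1, -139.2, 122.8]
ee_rot: [179.9, 0.1, 135.7]
force: [0.4, 0.8, -0.1]
gripper_width: 69.8
gripper_force: 0.0
```

Request:
{"api": "servo_tool", "payload": {
  "steps": [
    [60,[-10,0,-20],[0,0,0]],
    [60,[-30,0,-30],[0,0,0]],
    [60,[-30,0,-10],[0,0,0]],
    [60,[-10,0,0],[0,0,0]],
    [60,[0,0,0],[0,0,0]],
    [60,[0,0,0],[0,0,0]],
    [60,[0,0,0],[0,0,0]],
    [60,[0,0,0],[0,0,0]],
    [60,[0,0,0],[0,0,0]],
    [60,[0,0,0],[0,0,0]]
  ]
}}

```text
time_s: 64.85
ee_pos: [509.3, -194.5, 181.0]
ee_rot: [-180.0, -0.0, 135.7]
force: [-0.7, 0.3, 0.7]
gripper_width: 70.0
gripper_force: 0.0
```

```bash
python3 n.py shaker_mid 64
python3 - <<'E'
from g import *
p=cam('wrist')
try: chk(p,451.5,-138)
except Exception as e: print(e)
try: chk(p,550,-156)
except Exception as e: print(e)
E
```

```text
[ 509.40190668 -194.61823743  180.98712918] [-1.79998283e+02  1.14878004e-03  1.35731224e+02]
shaker_mid 0.67 [316. 133.] 3766 [ 450.2 -137.9   63.8] enc [ 450.6 -138.3] 27.6 mid [ 450.5 -138.2   64.2] [51.2 50.8  5.2]
teapot 0.27 [[ 411. -245.    7.]
 [ 471. -204.   25.]]
mark ctr 479.7 -143.4 rect [ 477.9 -143.4] [47.1 11. ] ang -32.5
choc ctr 457.0 -165.8 rect [ 460.  -163.3] [43.9  9.4] ang 34.7
mark ctr 550.1 -156.4 rect [ 550.1 -156.4] [53.9 53.7] ang -44.7
choc ctr 583.4 -173.8 rect [ 583.4 -173.5] [40.1  4.9] ang -11.6
```

Request:
{"api": "servo_tool", "payload": {
  "steps": [
    [60,[15,13.5,0],[0,0,0]],
    [60,[29.6,26.9,0],[0,0,0]],
    [60,[29.6,26.9,0],[0,0,0]],
    [60,[29.6,26.9,0],[0,0,0]],
    [60,[29.6,26.9,0],[0,0,0]],
    [60,[29.6,26.9,0],[0,0,0]],
    [60,[29.6,26.9,0],[0,0,0]],
    [60,[29.6,26.9,0],[0,0,0]],
    [60,[29.6,26.9,0],[0,0,0]],
    [60,[29.6,26.9,0],[0,0,0]]
  ]
}}

```text
time_s: 66.1
ee_pos: [486.3, 186.3, 181.1]
ee_rot: [180.0, 0.0, 135.7]
force: [0.1, 0.3, 0.1]
gripper_width: 69.7
gripper_force: 0.0
```

Request:
{"api": "servo_tool", "payload": {
  "steps": [
    [30,[29.6,26.9,0],[0,0,0]],
    [30,[29.6,26.9,0],[0,0,0]],
    [30,[29.6,26.9,0],[0,0,0]],
    [30,[14.8,13.8,0],[0,0,0]],
    [30,[0,0,0],[0,0,0]],
    [30,[0,0,0],[0,0,0]],
    [30,[0,0,0],[0,0,0]],
    [30,[0,0,0],[0,0,0]],
    [30,[0,0,0],[0,0,0]],
    [30,[0,0,0],[0,0,0]]
  ]
}}

```text
time_s: 67.1
ee_pos: [478.6, 324.0, 181.1]
ee_rot: [180.0, 0.0, 135.7]
force: [-0.1, 0.3, -0.5]
gripper_width: 80.6
gripper_force: 0.0
```

```bash
python3 n.py pot_mid 44
```

```text
[478.48715463 324.1505222  181.07047923] [1.79991614e+02 9.41572665e-03 1.35680269e+02]
pot_mid 0.94 [322. 149.] 1528 [433.7 373.4  43.8] enc [434.  373.2] 18.8 mid [433.8 373.1  43.7] [34.9 34.9  3.6]
mill 0.57 [[508. 136.  13.]
 [533. 185.  71.]]
teapot 0.63 [[418. 123.   9.]
 [549. 299. 218.]]
```

Request:
{"api": "servo_tool", "payload": {
  "steps": [
    [30,[16,1,0],[0,0,0]],
    [30,[34,2,0],[0,0,0]],
    [30,[16.2,1,0],[0,0,0]],
    [30,[0,0,15],[0,0,0]],
    [30,[0,0,30],[0,0,0]],
    [30,[0,0,30],[0,0,0]],
    [30,[0,0,25],[0,0,0]],
    [30,[0,0,10],[0,0,0]],
    [30,[0,0,0],[0,0,0]],
    [30,[0,0,0],[0,0,0]]
  ]
}}

```text
time_s: 68.3
ee_pos: [434.2, 374.4, 71.9]
ee_rot: [179.9, 0.0, 135.7]
force: [0.9, 0.7, -0.0]
gripper_width: 80.7
gripper_force: 0.0
```

Request:
{"api": "servo_tool", "payload": {
  "steps": [
    [30,[0,0,15],[0,0,0]],
    [30,[0,0,25],[0,0,0]],
    [30,[0,0,12],[0,0,0]],
    [30,[0,0,5],[0,0,0]],
    [30,[0,0,0],[0,0,0]],
    [255,[0,0,0],[0,0,0]],
    [255,[0,0,0],[0,0,0]],
    [255,[0,0,0],[0,0,0]],
    [255,[0,0,0],[0,0,0]],
    [255,[0,0,0],[0,0,0]]
  ]
}}

```text
time_s: 69.3
ee_pos: [433.8, 373.7, 14.1]
ee_rot: [180.0, 0.0, 135.7]
force: [0.8, 0.6, 2.3]
gripper_width: 43.3
gripper_force: 20.5
```

Request:
{"api": "servo_tool", "payload": {
  "steps": [
    [255,[0,0,0],[0,0,0]],
    [255,[0,0,0],[0,0,0]],
    [255,[0,0,0],[0,0,0]],
    [255,[0,0,0],[0,0,0]],
    [255,[0,0,0],[0,0,0]],
    [255,[0,0,0],[0,0,0]],
    [255,[0,0,0],[0,0,0]],
    [255,[0,0,0],[0,0,0]],
    [255,[0,0,0],[0,0,0]],
    [255,[0,0,0],[0,0,0]]
  ]
}}

```text
time_s: 70.3
ee_pos: [433.8, 373.7, 14.1]
ee_rot: [180.0, 0.0, 135.7]
force: [-0.6, -0.5, 5.4]
gripper_width: 43.3
gripper_force: 20.0
```

Request:
{"api": "servo_tool", "payload": {
  "steps": [
    [255,[0,0,-10],[0,0,0]],
    [255,[0,0,-30],[0,0,0]],
    [255,[0,0,-35],[0,0,0]],
    [255,[0,0,-25],[0,0,0]],
    [255,[-17.4,-11.5,0],[0,0,0]],
    [255,[-34.8,-22.95,0],[0,0,0]],
    [255,[-34.8,-22.95,0],[0,0,0]],
    [255,[-34.8,-22.95,0],[0,0,0]],
    [255,[-34.8,-22.95,0],[0,0,0]],
    [255,[-34.8,-22.95,0],[0,0,0]]
  ]
}}

```text
time_s: 71.3
ee_pos: [482.5, 148.1, 113.9]
ee_rot: [-180.0, 0.0, 135.7]
force: [0.9, -0.0, -1.2]
gripper_width: 43.5
gripper_force: 20.0
```

Request:
{"api": "servo_tool", "payload": {
  "steps": [
    [255,[-34.8,-22.95,0],[0,0,0]],
    [255,[-34.8,-22.95,0],[0,0,0]],
    [255,[-34.8,-22.95,0],[0,0,0]],
    [255,[-34.8,-22.95,0],[0,0,0]],
    [255,[-34.8,-22.95,0],[0,0,0]],
    [255,[-34.8,-22.95,0],[0,0,0]],
    [255,[-34.8,-22.95,0],[0,0,0]],
    [255,[-17.9,-11.4,0],[0,0,0]],
    [255,[0,0,0],[0,0,0]],
    [255,[0,0,0],[0,0,0]]
  ]
}}

```text
time_s: 72.3
ee_pos: [549.2, -155.9, 113.6]
ee_rot: [-180.0, -0.1, 135.7]
force: [-0.6, 0.0, -1.3]
gripper_width: 43.7
gripper_force: 20.0
```

Request:
{"api": "servo_tool", "payload": {
  "steps": [
    [255,[0,0,10],[0,0,0]],
    [255,[0,0,25],[0,0,0]],
    [255,[0,0,25],[0,0,0]],
    [255,[0,0,10],[0,0,0]],
    [255,[0,0,0],[0,0,0]],
    [255,[0,0,0],[0,0,0]],
    [255,[0,0,0],[0,0,0]],
    [255,[0,0,0],[0,0,0]],
    [255,[0,0,0],[0,0,0]],
    [255,[0,0,0],[0,0,0]]
  ]
}}

```text
time_s: 73.3
ee_pos: [550.0, -156.2, 44.4]
ee_rot: [180.0, 0.0, 135.7]
force: [0.5, 0.1, -1.1]
gripper_width: 43.8
gripper_force: 20.0
```

Request:
{"api": "servo_tool", "payload": {
  "steps": [
    [255,[0,0,10],[0,0,0]],
    [255,[0,0,7],[0,0,0]],
    [255,[0,0,2.5],[0,0,0]],
    [255,[0,0,1.5],[0,0,0]],
    [255,[0,0,0],[0,0,0]],
    [255,[0,0,0],[0,0,0]],
    [255,[0,0,0],[0,0,0]],
    [255,[0,0,0],[0,0,0]],
    [255,[0,0,0],[0,0,0]],
    [255,[0,0,0],[0,0,0]]
  ]
}}

```text
time_s: 74.3
ee_pos: [549.8, -156.1, 23.0]
ee_rot: [180.0, 0.0, 135.7]
force: [-0.0, -0.1, -1.0]
gripper_width: 43.1
gripper_force: 20.0
```

Request:
{"api": "servo_tool", "payload": {
  "steps": [
    [255,[0,0,0.8],[0,0,0]],
    [255,[0,0,0],[0,0,0]],
    [255,[0,0,0],[0,0,0]],
    [70,[0,0,0],[0,0,0]],
    [70,[0,0,0],[0,0,0]],
    [70,[0,0,0],[0,0,0]],
    [70,[0,0,0],[0,0,0]],
    [70,[0,0,-15],[0,0,0]],
    [70,[0,0,-30],[0,0,0]],
    [70,[0,0,-30],[0,0,0]]
  ]
}}

```text
time_s: 75.3
ee_pos: [549.3, -155.9, 97.5]
ee_rot: [-180.0, -0.1, 135.7]
force: [1.0, -0.1, -0.5]
gripper_width: 66.2
gripper_force: 0.0
```

Request:
{"api": "servo_tool", "payload": {
  "steps": [
    [70,[0,0,-40],[0,0,0]],
    [70,[-15,0,-40],[0,0,0]],
    [70,[-30,0,-40],[0,0,0]],
    [70,[-30,0,-10],[0,0,0]],
    [70,[-30,0,0],[0,0,0]],
    [70,[-10,0,0],[0,0,0]],
    [70,[0,0,0],[0,0,0]],
    [70,[0,0,0],[0,0,0]],
    [70,[0,0,0],[0,0,0]],
    [70,[0,0,0],[0,0,0]]
  ]
}}

```text
time_s: 76.3
ee_pos: [631.4, -235.5, 227.3]
ee_rot: [-180.0, -0.0, 135.8]
force: [-0.2, -0.0, -0.5]
gripper_width: 66.5
gripper_force: 0.0
```

```bash
python3 n.py pot_mid 52; python3 n.py shaker_mid 64 | grep shaker; python3 g2.py; python3 -c "
from h import *
t=cam('wrist'); save(t,'wfin')"
```

```text
[ 631.58209214 -235.62888524  227.44611921] [-1.79999190e+02 -5.36495134e-03  1.35756132e+02]
pot_mid 0.74 [316.  96.] 1392 [ 549.1 -156.2   51.6] enc [ 549.2 -156.2] 19.0 mid [ 549.3 -156.1   51.5] [35.4 35.   3.7]
mill 0.97 [[ 753. -117.   12.]
 [ 792.  -69.  172.]]
teapot 0.24 [[ 437. -170.    6.]
 [ 483. -113.   11.]]
shaker_mid 0.56 [255.  16.] 1011 [ 463.6 -150.7   63.7] enc [ 458.5 -145.9] 24.3 mid [ 461.  -148.    63.5] [32.6 34.1  4.4]
[ 632.04598652 -236.30518026  227.16281316]
disc 972 [ 529.  -244.7   33.9] [ 528.8 -244.5] [33.9 34.2] 45.6
square 1249 [ 424.7 -314.7   33.8] [ 424.4 -315.4] [34.8 34. ] 82.4
cross 938 [ 512.5 -332.    33.9] [ 512.7 -332.2] [36.5 38.8] 52.6
bar 1381 [ 441.3 -227.9   33.8] [ 441.  -228.2] [26.3 44. ] 73.5
shaker_mid 0.61 [273.6, 226.6] [ 466.8 -126.3   56. ] 60
pot_mid 0.55 [248.3, 257.6] [ 558.6 -147.8   43.6] 76
```

View pics/wfin.png

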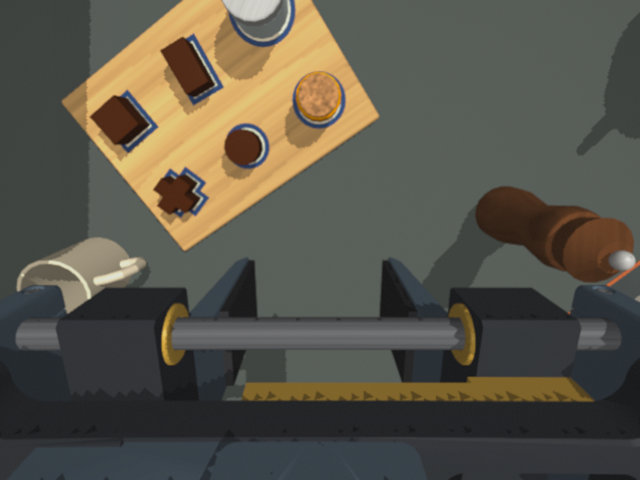

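```bash
python3 -c "
from h import *
print(ticket.job_done())"
```

```text
the job is handed in; nothing more can be done
None
```

The job is handed in: all four chocolates, the shaker and the pot measured about 1 mm from their outline centres, and the keeper is home over the empty mould with both tabs out.

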